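# Stack and tamp a husk-ring column in the forming tube

## Robot

A 6-joint arm with a two-finger parallel gripper is mounted at the origin on the work surface. World frame = base frame: x ahead of the robot, y to its left, z up, the work surface at z = 0. Lengths are in m, angles in rad, forces in N, time in s.
With the tool pointing down it reaches from about 0.375 to 0.925 m from the base axis. Payload 5.7 kg.
Tool frame: the origin (TCP) lies on the centre line of the jaws, within the pads' length; the fingertips stand 14 mm ahead of it and the grasp point (between the pads) lies 5 mm behind it (env.tips_ahead is the distance from the TCP to the fingertips, in m); z points along the fingers, y is the line along which they close (so a half turn about z gives the same grasp; the last joint's range is limited). The gripper opens to 88 mm and grips with 3 to 60 N. Pads are 20 mm wide; open, the fingers measure 115 mm over their backs; the gripper's body (75 mm by 178 mm) begins 61 mm behind the grasp point.
Start: joints at [1.054, 0.359, 1.51, -0, 1.272, -0.115], TCP at [0.235, 0.552, 0.199] pointing down, gripper open.
Joint ranges: [-2.97, 2.97], [-1.01, 2.36], [0.21, 2.38], [-0.96, 4.11], [0.2, 2.71], [-2.98, 2.98]. Speed limits (rad/s): [2.39, 2.39, 3.14, 3.14, 3.14, 3.14].

## Interface

Orientations are given as a unit quaternion [x, y, z, w].
In Python, from cell import env gives the robot as it stands. The module is installed in compiled form; this text tells all that it offers.
- The arm moves only by the tool servo_tool, never from a script. Its argument "rows" is a list of rows, each a list of 7 numbers: the turn, a rotation vector about the tool's x, y, z in rad, then the shift along the tool's x, y, z in m, then the closure, from 0 (fully open) to 1 (shut). A call has exactly 10 rows; each row shifts and turns the commanded pose from where the row before left it, along the tool's axes as they then stand; what a row does not reach is not made up. A row lasts 1/10 s, in which the tool goes at most 50 mm and 8.59 degrees, less where a joint would pass 70% of its speed; a pose out of reach is approached as far as the arm can. A call with a gripper value outside its range is refused whole. The fingers move at their own pace and stop on an object; "grip_force" is the grip in N (left out, the last holds). Time passes only in rows, so rows that do not move let the fingers close, or fill a call up. It gives the time, the measured TCP pose, the force, the opening and the grip force at its end, in the units of the state.
- env.state(): the state, without advancing time (a new reading comes with each control period).
- env.snapshot(name): name is "side" or "top"; returns (picture, depth): 384x512x3 uint8, red, green, blue; 384x512 float32, m along the optical axis (not along the pixel's ray), 0 where there is no reading.
- env.camera_model(name): a dict with "intrinsics" (3x3 intrinsics, pixels), "D" ([k1, k2, p1, p2, k3] as OpenCV has them; the pictures are not rectified), "xyz" and "orientation" of the camera in the world. Camera axes: x right, y up, looking along -z (the intrinsics and any distortion apply to the point x, -y, -z); pixel columns grow to the right and rows downward; lengths in m; the calibration is good to about 2 mm. A picture is of the moment at which its call begins. camera_model takes no time and is no camera call.
- env.job_done(): hands the job in; it is judged then, once.
Trained networks look in the newest picture that a camera, given by its name, has taken for a name from the list of things; names that differ only in an ending like _2 or _b are one class to them, and where a whole thing is asked for, a point or a joint stands for the part that bears it (a point fixed in the world has none). Each returns a list of dicts, best first, with "p" (0 to 1); they miss things now and then, are a little off and sometimes report something else, mostly with a low value. They report only what shows in the picture. A call takes as long as a camera call. They do not tell look-alikes from the thing itself.
- env.boxes_of(camera, target): "position" ([row, column] as shares, 0 to 1, of the picture: columns of its width, rows of its height, amid what is visible of it).
The state is a dict: "time_s": time; "q": joint angles; "dq": joint speeds; "joint_efforts": joint torques, N m; "eef_pos": TCP position; "tool_rot": TCP orientation; "contact_force": force on the tool from outside, world axes, zero at the start; "wrist_torque": the same for the moment, N m; "grip_width": finger opening in m; "grip_force": force on a finger pad.
Only numpy, scipy, OpenCV 4.12 (cv2) and the standard library are available. Lean on these libraries where they do the work, as an engineer would, in place of code of your own. Each camera call takes 0.05 s, during which the arm holds its last target. There are 200 camera calls.

## Task

First run the empty carriage along its whole rail, fully to the press end under the tamper and fully back to the loading end, to feel for sticky spots; then drop every brown husk ring on the table flat into the clear tube so that they form one column, slide the carriage fully under the tamper, press the tamper's red knob down to its stop and let it spring back up. Finally slide the carriage fully back to the loading end and put the green lid on the tube so that the column can grow together. Never let the tamper foot come down on the tube's rim, and leave the red mug, the clear bowl, the wooden spoon and the husk dome on the robot's side of the jig where they are.

Things in the scene. Friction and masses are not known exactly. Their poses are not given: they have to be found in the camera images.
- jig: column jig fixed to the table, ahead and right: plywood base 180 x 360 x 10 mm, two rails along its y axis; at its -y end an aluminium stand (post on the +x side, 196 mm high) carries the tamper. Origin on the table under the middle of the rails; x away from the robot, y to the left along the rails. Tube axis at y = +100 mm at the loading end, at y = -100 mm under the tamper.
- carriage (a joint): travel of the sliding carriage in m: 0 = at the stop of the loading end, 0.200 = at the stop of the press end, under the tamper; grows along the jig's -y axis. It stays where it is left; about 2 N moves it.
- carriage_handle (a point): point on the axis of the carriage's upright orange handle, an 18 mm diameter post from 32 to 118 mm above the table, this point being 100 mm above the table; the handle stands 90 mm on the robot's side (-x of the jig) of the tube's axis. Axes as the jig's.
- tube_floor (a point): centre of the inner floor of the clear forming tube that is fixed upright on the carriage, 32 mm above the table. Bore 63 mm, 92 mm deep from floor to mouth, so five rings make a column 80 mm high. z up the tube.
- tube_mouth (a point): centre of the tube's open mouth, 124 mm above the table. The mouth flares: inner diameter 75 mm at the rim narrowing to the 63 mm bore 8 mm below; outer diameter of the rim 83 mm.
- tamper (a joint): how far the spring tamper is pressed down, in m: 0 = up, 0.058 = at its stop. The return spring takes about 3 N to start, 8 N at the stop; the white foot below has a softer spring of its own and gives way up to 45 mm on meeting the column (adds up to 4 N). Springs up by itself when let go.
- tamper_top (a point): centre of the flat top of the tamper's red knob (48 mm diameter), 286 mm above the table when up; moves down with it. At rest the foot hangs 10 mm above the level of the tube's mouth.
- ring1: pressed rice-husk ring, mid brown, stiff, 60 mm outside diameter, 26 mm hole, 16 mm thick, about 30 g; origin at its centre (8 mm above the surface it lies flat on), z along its axis; either face may be up. None if absent.
- ring2: pressed rice-husk ring, mid brown, stiff, 60 mm outside diameter, 26 mm hole, 16 mm thick, about 30 g; origin at its centre (8 mm above the surface it lies flat on), z along its axis; either face may be up. None if absent.
- ring3: pressed rice-husk ring, mid brown, stiff, 60 mm outside diameter, 26 mm hole, 16 mm thick, about 30 g; origin at its centre (8 mm above the surface it lies flat on), z along its axis; either face may be up. None if absent.
- ring4: pressed rice-husk ring, mid brown, stiff, 60 mm outside diameter, 26 mm hole, 16 mm thick, about 30 g; origin at its centre (8 mm above the surface it lies flat on), z along its axis; either face may be up. None if absent.
- ring5: pressed rice-husk ring, mid brown, stiff, 60 mm outside diameter, 26 mm hole, 16 mm thick, about 30 g; origin at its centre (8 mm above the surface it lies flat on), z along its axis; either face may be up. None if absent.
- lid: lid of the tube: green disc 84 mm diameter, 6 mm thick, on a 59 mm diameter locating boss 10 mm high, with an upright white knob 24 mm diameter and 28 mm tall on top. 44 mm high in all; origin at the centre of the boss's underside (on the table when it stands), z up. On the tube the disc rests on the rim and the boss reaches 10 mm into the mouth. About 80 g.
- mug: bystander: red mug, 82 mm diameter, 92 mm high, on the robot's side of the jig, origin under its middle
- bowl: bystander: clear plastic bowl, 210 mm diameter, 85 mm high, origin under its middle
- dome_near: bystander: moulded husk dome, 112 mm diameter, 58 mm high, between the robot and the jig, origin under its middle
- spoon: bystander: wooden spoon 240 mm long, lying crosswise on the table beyond the rings, origin at its middle
Mind the look-alikes: they are no part of the job. What is shaped like the ring4 but turquoise is not meant.

How it is judged:
On the way, in this order (a step that is already met when the one before it is completed fails the run):
1. the empty carriage is run fully to the press end (within 5 mm of its stop), no ring in the tube (value of joint carriage above 0.195 m and horizontal distance between each of ring1, ring2, ring3, ring4, ring5 and tube_floor above 0.05 m), for 0.1 s.
2. the empty carriage is back at the loading end (within 5 mm of its stop), still no ring in the tube (value of joint carriage below 0.005 m and horizontal distance between each of ring1, ring2, ring3, ring4, ring5 and tube_floor above 0.05 m), for 0.1 s.
3. every ring lies flat in the tube (horizontal distance between each of ring1, ring2, ring3, ring4, ring5 and tube_floor below 0.005 m and z of ring1 in the frame of tube_floor between 0.003 and 0.078 m and angle between the z axis of each of ring1, ring2, ring3, ring4, ring5 and the z axis of tube_floor, either way round below 0.12 rad and z of ring2 in the frame of tube_floor between 0.003 and 0.078 m and z of ring3 in the frame of tube_floor between 0.003 and 0.078 m and z of ring4 in the frame of tube_floor between 0.003 and 0.078 m and z of ring5 in the frame of tube_floor between 0.003 and 0.078 m), for 0.2 s.
4. the loaded carriage is fully under the tamper (within 5 mm of its stop) (all of step 3 and value of joint carriage above 0.195 m), for 0.2 s.
5. the tamper is pressed to its stop (within 3 mm) over the column (all of step 4 and value of joint tamper above 0.055 m), for 0.1 s.
6. the tamper is up and the loaded carriage is back at the loading end (within 5 mm) (all of step 3 and value of joint carriage below 0.005 m and value of joint tamper below 0.004 m), for 0.2 s.
At the end, for the whole second after the job is handed in: every ring flat in the tube (centre within 5 mm of its axis, at most 78 mm above its floor, tilt under 0.12 rad), carriage within 5 mm of its loading-end stop, tamper up, lid level and at rest on the mouth (within 7 mm of centre, boss 5 to 14 mm in) (all of step 6 and horizontal distance between lid and tube_mouth below 0.007 m and z of lid in the frame of tube_mouth between -0.014 and -0.005 m and angle between the z axis of lid and the z axis of tube_mouth, either way round below 0.08 rad and angle between lid's own z axis and vertical below 0.3 rad and linear speed of lid below 0.02 m/s); the robot touches nothing.
It fails at once if the tamper foot comes down on the tube's rim or wall: the tamper pressed more than 20 mm while the tube is partly under it (value of joint tamper above 0.02 m and value of joint carriage between 0.13 and 0.192 m).
It fails at once if the mug, the bowl, the near husk dome or the spoon is moved more than 30 mm (distance of any of mug, bowl, dome_near, spoon from where it was at the start of the episode above 0.03 m).
Of ring1, ring2, ring3, ring4, ring5 only 3 to 5 are there at a start; the rules pass over those that are not, and their reading is None.
At some moment in a run one of ring1, ring2, ring3, ring4, ring5, lid may be knocked a few centimetres aside while the robot is not near it.
Once in a run the grip may slacken for a moment while it holds something.
It also fails if it takes over 210 s, if anything falls off the work surface, if the arm or the gripper's body presses on something with over 40 N, if the wrist force passes 120 N, or if a joint passes its speed limit or range.

## Working session

There is one attempt and no reset: what is moved stays moved. The work goes in short steps, Python scripts to look and compute and a tool call to move; the robot and the scene stay as the last step left them, time stands still between calls to the robot, and variables do not carry over. Pictures are saved under pics/ and viewed, at most 14 in all, crops included, and the job is handed in when it is done.

Besides the shell and the picture viewer there is one more tool, called in YAML: its name, and indented under it one key for each argument. servo_tool: Moves the arm, as the interface text tells. Its arguments: {"type":"object","properties":{"rows":{"type":"array"},"grip_force":{"type":"number"}},"required":["rows"]}

```bash
mkdir -p pics
cat > h.py <<'E'
import numpy as np, cv2
from scipy.spatial.transform import Rotation as R
from cell import env
def world(cam, depth, uv):
    """pixels (N,2) [col,row] -> world points using depth"""
    m=env.camera_model(cam); K=np.array(m["intrinsics"]); D=np.array(m["D"],float)
    uv=np.atleast_2d(np.array(uv,float))
    n=cv2.undistortPoints(uv.reshape(-1,1,2),K,D).reshape(-1,2)
    d=depth[uv[:,1].astype(int),uv[:,0].astype(int)]
    P=np.c_[n[:,0]*d,-n[:,1]*d,-d]
    return R.from_quat(m["orientation"]).apply(P)+np.array(m["xyz"])
def cloud(cam, depth):
    v,u=np.mgrid[0:384,0:512]
    return world(cam,depth,np.c_[u.ravel(),v.ravel()]).reshape(384,512,3)
def shot(cam,name):
    im,d=env.snapshot(cam); cv2.imwrite(f"pics/{name}.png",im[:,:,::-1]); np.save(f"pics/{name}.npy",d); return im,d
E
python3 - <<'E'
from h import *
for c in("top","side"):
    im,d=shot(c,c+"0")
    m=env.camera_model(c); print(c,np.round(m["xyz"],3),np.round(m["orientation"],3),np.round(m["intrinsics"],1).tolist(),m["D"])
    for t in("ring1","lid","carriage_handle","tube_mouth","tamper_top","jig"):
        for b in env.boxes_of(c,t):
            r,q=b["position"]; uv=[min(q*512,511),min(r*384,383)]
            print(t,round(b["p"],2),np.round(uv),np.round(world(c,d,uv)[0],3))
a=cv2.imread("pics/top0.png");b=cv2.imread("pics/side0.png")
print({k:np.round(v,3).tolist() for k,v in env.state().items()})
E
```

```text
top [ 0.39  -0.037  1.383] [-0.051  0.032  0.707 -0.705] [[418.1, 0.0, 257.6], [0.0, 418.1, 191.9], [0.0, 0.0, 1.0]] [0.02545442 0.         0.         0.         0.        ]
ring1 0.74 [141. 247.] [0.372 0.381 0.014]
ring1 0.67 [206. 175.] [ 0.609  0.176 -0.003]
ring1 0.66 [142. 214.] [ 0.48   0.388 -0.003]
ring1 0.47 [175. 227.] [0.436 0.276 0.001]
lid 0.82 [137. 180.] [0.587 0.391 0.045]
lid 0.27 [280. 176.] [ 0.601 -0.072  0.034]
carriage_handle 0.96 [279. 176.] [ 0.601 -0.071  0.034]
carriage_handle 0.64 [341. 166.] [ 0.585 -0.228  0.289]
tube_mouth 0.93 [282. 174.] [ 0.608 -0.081  0.031]
tamper_top 0.65 [340. 165.] [ 0.589 -0.226  0.285]
jig 0.65 [301. 168.] [ 0.63  -0.143  0.019]
side [0.348 0.764 1.061] [-0.05   0.357  0.927 -0.106] [[386.4, 0.0, 251.1], [0.0, 386.4, 189.4], [0.0, 0.0, 1.0]] [0.04609366 0.         0.         0.         0.        ]
ring1 0.9 [263. 313.] [0.442 0.297 0.021]
ring1 0.75 [221. 266.] [0.606 0.168 0.002]
ring1 0.72 [276. 351.] [0.388 0.383 0.004]
ring1 0.57 [240. 348.] [0.481 0.402 0.019]
lid 0.83 [200. 333.] [0.591 0.398 0.043]
lid 0.24 [241. 200.] [ 0.592 -0.049  0.075]
carriage_handle 0.64 [244. 201.] [ 0.584 -0.057  0.063]
tube_mouth 0.7 [241. 198.] [ 0.593 -0.045  0.091]
tamper_top 0.75 [252. 131.] [ 0.596 -0.227  0.232]
jig 0.71 [240. 185.] [ 0.614 -0.112  0.082]
{'time_s': 0.7, 'q': [1.054, 0.359, 1.51, -0.0, 1.273, -0.115], 'dq': [0.001, 0.001, 0.001, 0.0, 0.001, -0.0], 'joint_efforts': [-0.002, -51.518, -27.108, 0.068, 0.025, -0.0], 'eef_pos': [0.235, 0.552, 0.199], 'tool_rot': [0.2, 0.98, -0.0, -0.0], 'contact_force': [0.284, 0.329, -0.133], 'wrist_torque': [0.001, 0.045, -0.038], 'grip_force': 0.0, 'grip_width': 0.088}
```

View pics/top0.png

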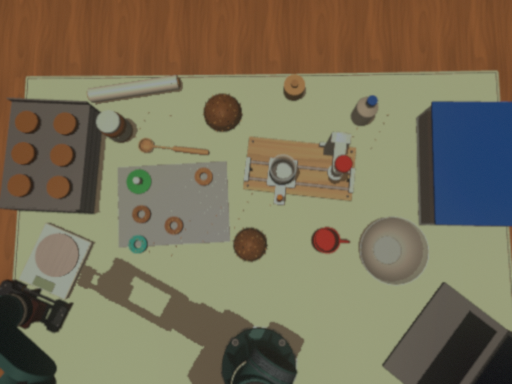

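View pics/side0.png

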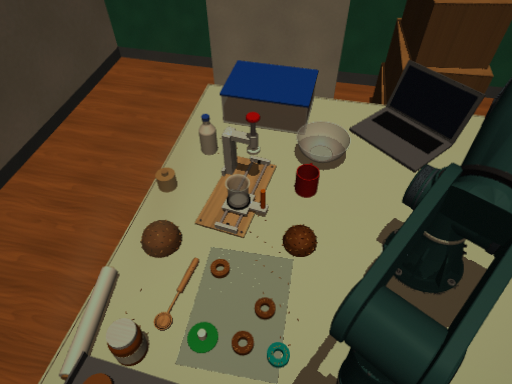

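Top picture: brown rings at (204,177), (142,214), (174,226); the turquoise look-alike is at (138,244), the lid at (138,181), the tube at (283,170), the handle at (280,198) and the red knob at (343,163). The carriage seems not to be at its loading stop. Next I measure these and enlarge the ring mat.

```bash
cat >> h.py <<'E'
def onplane(cam, uv, z):
    m=env.camera_model(cam); K=np.array(m["intrinsics"]); D=np.array(m["D"],float)
    uv=np.atleast_2d(np.array(uv,float)); n=cv2.undistortPoints(uv.reshape(-1,1,2),K,D).reshape(-1,2)
    r=R.from_quat(m["orientation"]).apply(np.c_[n[:,0],-n[:,1],-np.ones(len(n))]); o=np.array(m["xyz"])
    return o+r*((z-o[2])/r[:,2])[:,None]
def blobs(cam, im, lo, hi, amin=15):
    m=cv2.inRange(cv2.cvtColor(im,cv2.COLOR_RGB2HSV),lo,hi); n,l,s,c=cv2.connectedComponentsWithStats(m)
    return [(l==i,s[i],c[i]) for i in range(1,n) if s[i][4]>=amin]
E
python3 - <<'E'
from h import *
for c in("top","side"):
    im=cv2.imread(f"pics/{c}0.png")[:,:,::-1].copy(); d=np.load(f"pics/{c}0.npy"); W=cloud(c,d)
    for nm,lo,hi,z in(("brown",(3,90,50),(16,255,255),.016),("turq",(84,90,60),(100,255,255),.016),("green",(45,100,60),(75,255,255),.016),("red",(0,150,60),(3,255,255),.286),("red2",(176,150,60),(180,255,255),.286)):
        for m,s,ce in blobs(c,im,lo,hi,40 if nm=="brown" else 15):
            if s[4]>3000: continue
            p=W[m]; cn,_=cv2.findContours(m.astype(np.uint8),0,2); q=max(cn,key=len)[:,0,:]
            P=onplane(c,q,z); (x,y),r=cv2.minEnclosingCircle(P[:,:2].astype(np.float32))
            pm=P[:,:2].mean(0)
            if abs(x)>1 or y>.6 or y<-.5 : continue
            print(c,nm,s[:5],"circ",np.round([x,y,r],3),"zmed",np.round(np.median(p[:,2]),3),np.round(np.percentile(p[:,2],95),3),"mean",np.round(np.median(p[:,:2],0),3))
im=cv2.imread("pics/top0.png")
a=cv2.resize(im[155:260,110:235],None,fx=3.2,fy=3.2,interpolation=2); b=cv2.resize(im[120:225,235:365],None,fx=3.0,fy=3.2,interpolation=2)
cv2.imwrite("pics/crop0.png",np.hstack([a,b]))
E
```

```text
top brown [285  76  19  20 318] circ [ 0.912 -0.121  0.037] zmed 0.06 0.075 mean [ 0.894 -0.12 ]
top brown [ 205   94   35   36 1005] circ [0.823 0.119 0.063] zmed 0.055 0.068 mean [0.809 0.115]
top brown [102 115  24  23 150] circ [0.777 0.49  0.043] zmed 0.092 0.101 mean [0.74  0.439]
top brown [140 139  13  13 133] circ [0.71  0.375 0.023] zmed 0.005 0.015 mean [0.713 0.379]
top brown [250 138  37  12 120] circ [ 0.712 -0.035  0.061] zmed 0.01 0.016 mean [ 0.708 -0.017]
top brown [290 144  29   4  57] circ [ 0.705 -0.154  0.047] zmed 0.011 0.015 mean [ 0.707 -0.157]
top brown [173 147  35   7 114] circ [0.689 0.227 0.058] zmed 0.017 0.023 mean [0.691 0.222]
top brown [248 154  23   8 119] circ [ 0.674 -0.004  0.037] zmed 0.01 0.016 mean [ 0.667 -0.004]
top brown [302 154  52  33 317] circ [ 0.622 -0.23   0.093] zmed 0.012 0.287 mean [ 0.583 -0.245]
top brown [295 158  37  10 251] circ [ 0.655 -0.183  0.06 ] zmed 0.009 0.016 mean [ 0.649 -0.187]
top brown [195 168  18  17 202] circ [0.604 0.181 0.03 ] zmed 0.016 0.02 mean [0.605 0.182]
top brown [245 181  23   6  69] circ [0.576 0.
[... 1928 characters left out ...]
 0.031] zmed 0.018 0.021 mean [0.441 0.279]
side brown [108 327  32  31 251] circ [0.788 0.449 0.045] zmed 0.096 0.105 mean [0.741 0.496]
side brown [232 331  22  23 333] circ [0.48  0.385 0.03 ] zmed 0.017 0.02 mean [0.479 0.385]
side brown [ 82 373  30  11 241] circ [0.81  0.563 0.036] zmed 0.128 0.13 mean [0.763 0.576]
side turq [267 343  22  23 204] circ [0.381 0.394 0.029] zmed 0.017 0.021 mean [0.382 0.395]
side green [187 322  31  31 676] circ [0.589 0.396 0.042] zmed 0.017 0.021 mean [0.586 0.401]
side red [246 112  14  11 125] circ [ 0.594 -0.231  0.028] zmed 0.286 0.29 mean [ 0.594 -0.229]
side red [297 163  22  34 375] circ [0.38  0.009 0.065] zmed 0.059 0.094 mean [ 0.391 -0.183]
```

View pics/crop0.png

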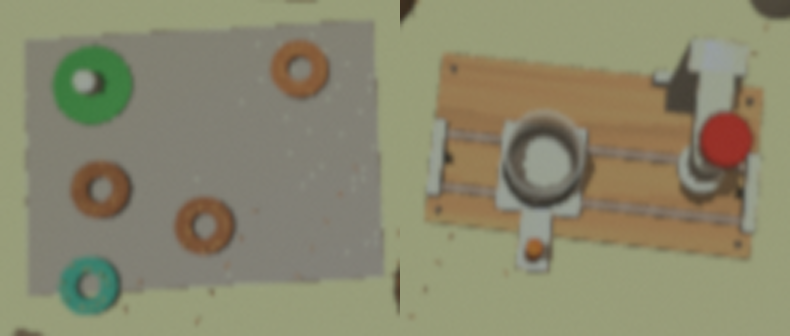

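The crop shows exactly three brown rings (full-picture pixels about (204,177), (142,214), (174,226)) and the turquoise one at (138,244). The brown ones fit the description, the turquoise is the look-alike. The tube is empty, with the carriage partway along the rail.

Run:
```python
from h import *
C=onplane("top",[(248.3,137.2),(355.7,147.5),(351,200.9),(243.7,189.4)],.010); print(np.round(C,3),np.round(C.mean(0),3))
d=C[0]-C[1]; print("len",np.linalg.norm(d),"yaw", np.arctan2(-d[0],d[1])); d=C[3]-C[2]; print(np.linalg.norm(d),np.arctan2(-d[0],d[1]))
for c in("top","side"):
    W=cloud(c,np.load(f"pics/{c}0.npy")); im=cv2.imread(f"pics/{c}0.png")
    m=(W[:,:,2]>.118)&(W[:,:,2]<.130)&(abs(W[:,:,0]-.62)<.07)&(abs(W[:,:,1]+.08)<.08)
    p=W[m]; (x,y),r=cv2.minEnclosingCircle(p[:,:2].astype(np.float32)); print(c,"mouth",len(p),np.round([x,y,r],3),np.round(p.mean(0),3))
    m=(W[:,:,2]>.10)&(W[:,:,2]<.125)&(abs(W[:,:,0]-.53)<.04)&(abs(W[:,:,1]+.07)<.07)
    p=W[m]; print(c,"handle",len(p),np.round(np.median(p,0),3),np.round(p.min(0),3),np.round(p.max(0),3))
```

```text
[[ 0.736  0.032  0.01 ]
 [ 0.698 -0.325  0.01 ]
 [ 0.52  -0.305  0.01 ]
 [ 0.559  0.047  0.01 ]] [ 0.628 -0.138  0.01 ]
len 0.3592958933916218 yaw -0.10723361850578117
0.3542967021394356 -0.11285736807866757
top mouth 203 [ 0.614 -0.078  0.042] [ 0.615 -0.08   0.123]
top handle 29 [ 0.525 -0.067  0.118] [ 0.516 -0.076  0.11 ] [ 0.532 -0.061  0.124]
side mouth 159 [ 0.612 -0.08   0.043] [ 0.613 -0.087  0.124]
side handle 34 [ 0.521 -0.065  0.116] [ 0.515 -0.078  0.101] [ 0.529 -0.058  0.122]
```

Layout: jig origin ≈ (0.605, -0.133), yaw ≈ -0.11, carriage ≈ 0.046, handle ≈ (0.5235, -0.068). I'll align the tool's y with the jig's y and go above the handle.

```bash
cat >> h.py <<'E'
YAW=-0.112; O=np.array([.605,-.1325]); EX=np.array([np.cos(YAW),np.sin(YAW)]); EY=np.array([-np.sin(YAW),np.cos(YAW)])
def J(x,y): return O+x*EX+y*EY
def jig(p): p=np.array(p)[:2]-O; return np.round([p@EX,p@EY],4)
RT=R.from_matrix(np.c_[np.r_[-EX,0],np.r_[EY,0],[0,0,-1]])
def plan(*pts):
    s=env.state(); p=np.array(s["eef_pos"]); Rc=R.from_quat(s["tool_rot"])
    print("t",s["time_s"],"at",np.round(p,4),"rotvec",np.round((Rc.inv()*RT).as_rotvec(),3),"F",np.round(s["contact_force"],1),"w",round(s["grip_width"],4))
    for t in pts: t=np.array(t); print(" to",np.round(t,3),"d",np.round(RT.inv().apply(t-p),4)); p=t
E
python3 -c "
from h import *
plan((.5235,-.068,.20),(.5235,-.068,.085))"
```

```text
t 0.7 at [0.2347 0.5522 0.1994] rotvec [-0.   -0.   -0.29] F [ 0.3  0.3 -0.1] w 0.0879
 to [ 0.524 -0.068  0.2  ] d [-0.3563 -0.584  -0.0006]
 to [ 0.524 -0.068  0.085] d [0.    0.    0.115]
```

servo_tool:
  rows:
    - [0, 0, -0.145, 0, 0, 0, 0]
    - [0, 0, -0.145, 0, 0, 0, 0]
    - [0, 0, 0, -0.0198, -0.0324, 0, 0]
    - [0, 0, 0, -0.0198, -0.0324, 0, 0]
    - [0, 0, 0, -0.0198, -0.0324, 0, 0]
    - [0, 0, 0, -0.0198, -0.0324, 0, 0]
    - [0, 0, 0, -0.0198, -0.0324, 0, 0]
    - [0, 0, 0, -0.0198, -0.0324, 0, 0]
    - [0, 0, 0, -0.0198, -0.0324, 0, 0]
    - [0, 0, 0, -0.0198, -0.0324, 0, 0]
  grip_force: 15

```text
time_s: 1.7
eef_pos: [0.3637, 0.2756, 0.1996]
tool_rot: [0.056, 0.998, 0.0, 0.0]
contact_force: [0.7, -0.4, 0.3]
grip_width: 0.0879
grip_force: 0.0
```

servo_tool:
  rows:
    - [0, 0, 0, -0.0198, -0.0324, 0, 0]
    - [0, 0, 0, -0.0198, -0.0324, 0, 0]
    - [0, 0, 0, -0.0198, -0.0324, 0, 0]
    - [0, 0, 0, -0.0198, -0.0324, 0, 0]
    - [0, 0, 0, -0.0198, -0.0324, 0, 0]
    - [0, 0, 0, -0.0198, -0.0324, 0, 0]
    - [0, 0, 0, -0.0198, -0.0324, 0, 0]
    - [0, 0, 0, -0.0198, -0.0324, 0, 0]
    - [0, 0, 0, -0.0198, -0.0324, 0, 0]
    - [0, 0, 0, -0.0198, -0.0324, 0, 0]

```text
time_s: 2.7
eef_pos: [0.5243, -0.0687, 0.1995]
tool_rot: [0.056, 0.998, -0.0, 0.0]
contact_force: [0.5, 0.7, 0.1]
grip_width: 0.0878
grip_force: 0.0
```

```bash
python3 -c "
from h import *
plan((.5235,-.068,.20),(.5235,-.068,.085))"
```

```text
t 2.7 at [ 0.5243 -0.0687  0.1995] rotvec [-0.  0. -0.] F [0.5 0.7 0.1] w 0.0878
 to [ 0.524 -0.068  0.2  ] d [ 0.0009  0.0006 -0.0005]
 to [ 0.524 -0.068  0.085] d [0.    0.    0.115]
```

servo_tool:
  rows:
    - [0, 0, 0, 0, 0, 0.029, 0]
    - [0, 0, 0, 0, 0, 0.029, 0]
    - [0, 0, 0, 0, 0, 0.029, 0]
    - [0, 0, 0, 0, 0, 0.027, 0]
    - [0, 0, 0, 0, 0, 0, 0.5]
    - [0, 0, 0, 0, 0, 0, 1]
    - [0, 0, 0, 0, 0, 0, 1]
    - [0, 0, 0, 0, 0, 0, 1]
    - [0, 0, 0, 0, 0, 0, 1]
    - [0, 0, 0, 0, 0, 0, 1]

```text
time_s: 3.7
eef_pos: [0.5242, -0.0672, 0.0861]
tool_rot: [0.056, 0.998, -0.0, 0.001]
contact_force: [-0.2, 0.3, -0.4]
grip_width: 0.0433
grip_force: 0.0
```

```bash
python3 -c "
from h import *
plan(list(J(-.09,-.1))+[.085],list(J(-.09,.1))+[.085])"
```

```text
t 3.7 at [ 0.5242 -0.0672  0.0861] rotvec [-0.     0.001  0.   ] F [-0.2  0.3 -0.4] w 0.0433
 to [ 0.504 -0.222  0.085] d [ 0.0024 -0.1559  0.0011]
 to [ 0.527 -0.023  0.085] d [0.  0.2 0. ]
```

servo_tool:
  rows:
    - [0, 0, 0, 0, 0, 0, 1]
    - [0, 0, 0, 0, 0, 0, 1]
    - [0, 0, 0, 0, 0, 0, 1]
    - [0, 0, 0, 0, -0.01, 0, 1]
    - [0, 0, 0, 0, -0.02, 0, 1]
    - [0, 0, 0, 0, -0.02, 0, 1]
    - [0, 0, 0, 0, -0.02, 0, 1]
    - [0, 0, 0, 0, -0.02, 0, 1]
    - [0, 0, 0, 0, -0.02, 0, 1]
    - [0, 0, 0, 0, -0.02, 0, 1]

```text
time_s: 4.7
eef_pos: [0.5087, -0.1969, 0.0853]
tool_rot: [0.056, 0.998, 0.001, -0.0]
contact_force: [1.5, 3.3, 1.9]
grip_width: 0.0172
grip_force: 15.0
```

servo_tool:
  rows:
    - [0, 0, 0, 0, -0.01, 0, 1]
    - [0, 0, 0, 0, -0.005, 0, 1]
    - [0, 0, 0, 0, -0.003, 0, 1]
    - [0, 0, 0, 0, -0.002, 0, 1]
    - [0, 0, 0, 0, -0.002, 0, 1]
    - [0, 0, 0, 0, -0.002, 0, 1]
    - [0, 0, 0, 0, 0, 0, 1]
    - [0, 0, 0, 0, 0, 0, 1]
    - [0, 0, 0, 0, 0, 0, 1]
    - [0, 0, 0, 0, 0, 0, 1]

```text
time_s: 5.7
eef_pos: [0.5061, -0.22, 0.0853]
tool_rot: [0.056, 0.998, 0.0, -0.0]
contact_force: [-3.7, 0.8, 5.5]
grip_width: 0.0176
grip_force: 15.0
```

```bash
python3 -c "
from h import *
plan(list(J(-.09,-.1))+[.085],list(J(-.09,.1))+[.085])"
```

```text
t 5.7 at [ 0.5061 -0.22    0.0853] rotvec [-0.    -0.001  0.   ] F [-3.7  0.8  5.5] w 0.0176
 to [ 0.504 -0.222  0.085] d [ 0.0015 -0.002   0.0003]
 to [ 0.527 -0.023  0.085] d [0.  0.2 0. ]
```

servo_tool:
  rows:
    - [0, 0, 0, 0, -0.002, 0, 1]
    - [0, 0, 0, 0, -0.001, 0, 1]
    - [0, 0, 0, 0, -0.001, 0, 1]
    - [0, 0, 0, 0, -0.001, 0, 1]
    - [0, 0, 0, 0, -0.001, 0, 1]
    - [0, 0, 0, 0, 0, 0, 1]
    - [0, 0, 0, 0, 0, 0, 1]
    - [0, 0, 0, 0, 0, 0, 1]
    - [0, 0, 0, 0, 0, 0, 1]
    - [0, 0, 0, 0, 0, 0, 1]

```text
time_s: 6.7
eef_pos: [0.5056, -0.2235, 0.0853]
tool_rot: [0.056, 0.998, 0.002, -0.0]
contact_force: [-2.1, 10.0, 6.7]
grip_width: 0.0173
grip_force: 15.0
```

servo_tool:
  rows:
    - [0, 0, 0, 0, 0.01, 0, 1]
    - [0, 0, 0, 0, 0.02, 0, 1]
    - [0, 0, 0, 0, 0.02, 0, 1]
    - [0, 0, 0, 0, 0.02, 0, 1]
    - [0, 0, 0, 0, 0.02, 0, 1]
    - [0, 0, 0, 0, 0.02, 0, 1]
    - [0, 0, 0, 0, 0.02, 0, 1]
    - [0, 0, 0, 0, 0.02, 0, 1]
    - [0, 0, 0, 0, 0.02, 0, 1]
    - [0, 0, 0, 0, 0.015, 0, 1]

```text
time_s: 7.7
eef_pos: [0.5267, -0.0418, 0.0853]
tool_rot: [0.055, 0.998, -0.001, 0.0]
contact_force: [-2.9, -3.1, 3.0]
grip_width: 0.017
grip_force: 15.0
```

servo_tool:
  rows:
    - [0, 0, 0, 0, 0.008, 0, 1]
    - [0, 0, 0, 0, 0.005, 0, 1]
    - [0, 0, 0, 0, 0.002, 0, 1]
    - [0, 0, 0, 0, 0.002, 0, 1]
    - [0, 0, 0, 0, 0.002, 0, 1]
    - [0, 0, 0, 0, 0, 0, 1]
    - [0, 0, 0, 0, 0, 0, 1]
    - [0, 0, 0, 0, 0, 0, 1]
    - [0, 0, 0, 0, 0, 0, 1]
    - [0, 0, 0, 0, 0, 0, 1]

```text
time_s: 8.7
eef_pos: [0.5286, -0.0247, 0.0853]
tool_rot: [0.056, 0.998, -0.001, -0.0]
contact_force: [-3.1, -5.0, 2.7]
grip_width: 0.0172
grip_force: 15.0
```

servo_tool:
  rows:
    - [0, 0, 0, 0, 0.001, 0, 1]
    - [0, 0, 0, 0, 0.001, 0, 1]
    - [0, 0, 0, 0, 0.001, 0, 1]
    - [0, 0, 0, 0, 0.001, 0, 1]
    - [0, 0, 0, 0, 0, 0, 1]
    - [0, 0, 0, 0, 0, 0, 1]
    - [0, 0, 0, 0, 0, 0, 1]
    - [0, 0, 0, 0, -0.003, 0, 1]
    - [0, 0, 0, 0, 0, 0, 0]
    - [0, 0, 0, 0, 0, 0, 0]

```text
time_s: 9.7
eef_pos: [0.53, -0.0226, 0.0855]
tool_rot: [0.056, 0.998, 0.0, 0.001]
contact_force: [0.4, 0.5, 0.0]
grip_width: 0.0296
grip_force: 0.0
```

```bash
python3 -c "
from h import *
plan((.604,.182,.20),(.604,.182,.021)); print(jig(env.state()['eef_pos']))"
```

```text
t 9.7 at [ 0.53   -0.0226  0.0855] rotvec [ 0.001  0.002 -0.001] F [0.4 0.5 0. ] w 0.0296
 to [0.604 0.182 0.2  ] d [-0.0507  0.2116 -0.1145]
 to [0.604 0.182 0.021] d [0.    0.    0.179]
[-0.0868  0.1008]
```

servo_tool:
  rows:
    - [0, 0, 0, 0, 0, 0, 0]
    - [0, 0, 0, 0, 0, 0, 0]
    - [0, 0, 0, 0, 0, 0, 0]
    - [0, 0, 0, 0, 0, -0.025, 0]
    - [0, 0, 0, 0, 0, -0.03, 0]
    - [0, 0, 0, 0, 0, -0.03, 0]
    - [0, 0, 0, 0, 0, -0.03, 0]
    - [0, 0, 0, -0.017, 0.04, 0, 0]
    - [0, 0, 0, -0.017, 0.04, 0, 0]
    - [0, 0, 0, -0.017, 0.04, 0, 0]

```text
time_s: 10.7
eef_pos: [0.5937, 0.0925, 0.201]
tool_rot: [0.056, 0.998, 0.0, 0.001]
contact_force: [0.8, 0.1, -0.3]
grip_width: 0.0878
grip_force: 0.0
```

```bash
cat > look.py <<'E'
import sys
from h import *
tag=sys.argv[1]
for c in("top","side"):
    im,d=shot(c,c+tag); W=cloud(c,d)
    for nm,lo,hi,z in(("brown",(3,90,50),(16,255,255),.016),("green",(45,100,60),(75,255,255),.016)):
        for m,s,ce in blobs(c,im,lo,hi,80):
            if s[4]>900 or max(s[2:4])>34: continue
            cn,_=cv2.findContours(m.astype(np.uint8),0,2); q=max(cn,key=len)[:,0,:]
            P=onplane(c,q,z); (x,y),r=cv2.minEnclosingCircle(P[:,:2].astype(np.float32))
            if .33<x<.68 and .08<y<.52: print(c,nm,s[4],np.round([x,y,r],3),"z",np.round(np.median(W[m][:,2]),3))
    m=(W[:,:,2]>.116)&(W[:,:,2]<.132)&(abs(W[:,:,0]-.615)<.06)&(abs(W[:,:,1]+.035)<.07)
    p=W[m]
    if len(p)>20: (x,y),r=cv2.minEnclosingCircle(p[:,:2].astype(np.float32)); print(c,"mouth",len(p),np.round([x,y,r],3),jig([x,y]))
    m=(W[:,:,2]<.10)&(W[:,:,2]>.02)&(np.hypot(W[:,:,0]-.616,W[:,:,1]+.033)<.022); print(c,"in tube z",np.round(np.percentile(W[m][:,2],[10,50,90]),3) if m.any() else None, m.sum())
E
python3 look.py 1; python3 -c "
from h import *
plan((.604,.182,.20),(.604,.182,.021))"
```

```text
top brown 144 [0.604 0.181 0.03 ] z 0.016
top brown 202 [0.479 0.386 0.03 ] z 0.016
top green 358 [0.588 0.397 0.039] z 0.016
top mouth 218 [ 0.619 -0.035  0.042] [0.0027 0.0985]
top in tube z [0.027 0.031 0.034] 117
side brown 256 [0.603 0.183 0.033] z 0.017
side brown 288 [0.44  0.278 0.032] z 0.017
side brown 343 [0.479 0.386 0.032] z 0.017
side green 673 [0.589 0.396 0.042] z 0.017
side mouth 91 [ 0.613 -0.035  0.042] [-0.0031  0.0975]
side in tube z None 0
t 10.8 at [0.5953 0.0955 0.2005] rotvec [0.002 0.002 0.004] F [ 0.  -0.9  0.8] w 0.0873
 to [0.604 0.182 0.2  ] d [0.0011 0.0869 0.0005]
 to [0.604 0.182 0.021] d [0.    0.    0.179]
```

servo_tool:
  rows:
    - [0, 0, 0, 0.001, 0.03, 0, 0]
    - [0, 0, 0, 0, 0.03, 0, 0]
    - [0, 0, 0, 0, 0.027, 0, 0]
    - [0, 0, 0, 0, 0, 0.03, 0]
    - [0, 0, 0, 0, 0, 0.04, 0]
    - [0, 0, 0, 0, 0, 0.04, 0]
    - [0, 0, 0, 0, 0, 0.03, 0]
    - [0, 0, 0, 0, 0, 0.02, 0]
    - [0, 0, 0, 0, 0, 0.015, 0]
    - [0, 0, 0, 0, 0, 0, 0]

```text
time_s: 11.8
eef_pos: [0.5997, 0.1769, 0.0233]
tool_rot: [0.056, 0.998, -0.001, -0.002]
contact_force: [0.3, 0.8, -0.4]
grip_width: 0.0877
grip_force: 0.0
```

Run:
```python
from h import *
from scipy.optimize import least_squares
plan((.604,.182,.0215))
for tag in("0","1"):
  for c in("top","side"):
    W=cloud(c,np.load(f"pics/{c}{tag}.npy")); g=np.array((.613,-.079) if tag=="0" else (.616,-.035))
    m=(W[:,:,2]>.118)&(W[:,:,2]<.129)&(np.hypot(W[:,:,0]-g[0],W[:,:,1]-g[1])<.048); p=W[m][:,:2]
    # annulus 37.5..41.5 mean radius
    f=lambda v: np.hypot(p[:,0]-v[0],p[:,1]-v[1])-.0395
    r=least_squares(f,g,loss="soft_l1",f_scale=.002); print(c,tag,len(p),np.round(r.x,4),jig(r.x),np.round(np.std(f(r.x)),4))
```

```text
t 11.8 at [0.5997 0.1769 0.0233] rotvec [-0.001 -0.004  0.   ] F [ 0.3  0.8 -0.4] w 0.0877
 to [0.604 0.182 0.022] d [-0.0037  0.0055  0.0018]
top 0 202 [ 0.6135 -0.0774] [0.0023 0.0557] 0.0026
side 0 157 [ 0.6113 -0.0779] [0.0002 0.055 ] 0.0029
top 1 188 [ 0.6187 -0.0352] [0.0028 0.0982] 0.0026
side 1 79 [ 0.6183 -0.0349] [0.0023 0.0985] 0.0031
```

servo_tool:
  rows:
    - [0, 0, 0, -0.0035, 0.005, 0.0018, 0]
    - [0, 0, 0, 0, 0, 0, 0]
    - [0, 0, 0, 0, 0, 0, 0]
    - [0, 0, 0, 0, 0, 0, 0]
    - [0, 0, 0, 0, 0, 0, 0]
    - [0, 0, 0, 0, 0, 0, 0]
    - [0, 0, 0, 0, 0, 0, 0]
    - [0, 0, 0, 0, 0, 0, 0]
    - [0, 0, 0, 0, 0, 0, 0]
    - [0, 0, 0, 0, 0, 0, 0]

```text
time_s: 12.8
eef_pos: [0.6056, 0.1822, 0.0235]
tool_rot: [0.056, 0.998, -0.0, -0.0]
contact_force: [0.4, -0.4, -1.2]
grip_width: 0.0879
grip_force: 0.0
```

Run:
```python
from h import *
plan((.604,.182,.0215))
env.snapshot("top"); plan((.604,.182,.0215))
```

```text
t 12.8 at [0.6056 0.1822 0.0235] rotvec [-0. -0.  0.] F [ 0.4 -0.4 -1.2] w 0.0879
 to [0.604 0.182 0.022] d [ 0.0015 -0.0004  0.002 ]
t 12.85 at [0.6056 0.1823 0.0235] rotvec [-0. -0.  0.] F [ 0.5  0.6 -0. ] w 0.0879
 to [0.604 0.182 0.022] d [ 0.0015 -0.0004  0.002 ]
```

servo_tool:
  rows:
    - [0, 0, 0, 0.0015, 0, 0.002, 0]
    - [0, 0, 0, 0, 0, 0, 0]
    - [0, 0, 0, 0, 0, 0, 0.5]
    - [0, 0, 0, 0, 0, 0, 0.5]
    - [0, 0, 0, 0, 0, 0, 0.5]
    - [0, 0, 0, 0, 0, 0, 0.5]
    - [0, 0, 0, 0, 0, 0, 0.5]
    - [0, 0, 0, 0, 0, 0, 0.5]
    - [0, 0, 0, 0, 0, 0, 0.5]
    - [0, 0, 0, 0, 0, 0, 0.5]
  grip_force: 15

```text
time_s: 13.85
eef_pos: [0.6041, 0.1824, 0.0215]
tool_rot: [0.056, 0.998, -0.0, -0.0]
contact_force: [-0.1, -0.8, -0.7]
grip_width: 0.0443
grip_force: 0.0
```

Run:
```python
from h import *
s=env.state(); print(s["grip_force"])
M=list(J(.0022,.0983)); plan((.604,.182,.20),M+[.20],M+[.141])
```

```text
0.0
t 13.85 at [0.6041 0.1824 0.0215] rotvec [-0. -0.  0.] F [-0.1 -0.8 -0.7] w 0.0443
 to [0.604 0.182 0.2  ] d [ 0.     -0.0004 -0.1785]
 to [ 0.618 -0.035  0.2  ] d [-0.0383 -0.2141  0.    ]
 to [ 0.618 -0.035  0.141] d [0.    0.    0.059]
```

The fingers met nothing at 60 mm, so the ring may have been knocked away. I'll open, rise and look.

servo_tool:
  rows:
    - [0, 0, 0, 0, 0, 0, 0]
    - [0, 0, 0, 0, 0, 0, 0]
    - [0, 0, 0, 0, 0, 0, 0]
    - [0, 0, 0, 0, 0, 0, 0]
    - [0, 0, 0, 0, 0, -0.04, 0]
    - [0, 0, 0, 0, 0, -0.04, 0]
    - [0, 0, 0, 0, 0, -0.04, 0]
    - [0, 0, 0, 0, -0.03, -0.04, 0]
    - [0, 0, 0, 0, -0.03, 0, 0]
    - [0, 0, 0, 0, -0.03, 0, 0]

```text
time_s: 14.85
eef_pos: [0.5951, 0.0924, 0.1837]
tool_rot: [0.055, 0.998, 0.0, 0.002]
contact_force: [0.3, -0.0, -0.3]
grip_width: 0.0878
grip_force: 0.0
```

```bash
python3 look.py 2
python3 - <<'E'
import cv2,numpy as np
a=cv2.imread("pics/top2.png")[100:300,100:300]; b=cv2.imread("pics/side2.png")[180:380,150:350]
cv2.imwrite("pics/c2.png",cv2.resize(np.hstack([a,b]),None,fx=2,fy=2,interpolation=2))
E
```

```text
top brown 143 [0.604 0.181 0.03 ] z 0.016
top brown 201 [0.479 0.386 0.03 ] z 0.016
top green 359 [0.588 0.397 0.039] z 0.016
top mouth 226 [ 0.619 -0.035  0.041] [0.0029 0.0984]
top in tube z [0.028 0.032 0.036] 116
side brown 251 [0.603 0.182 0.033] z 0.017
side brown 286 [0.44  0.278 0.032] z 0.018
side brown 344 [0.479 0.386 0.032] z 0.017
side green 675 [0.589 0.396 0.042] z 0.017
side mouth 95 [ 0.617 -0.035  0.043] [0.0008 0.098 ]
side in tube z None 0
```

View pics/c2.png

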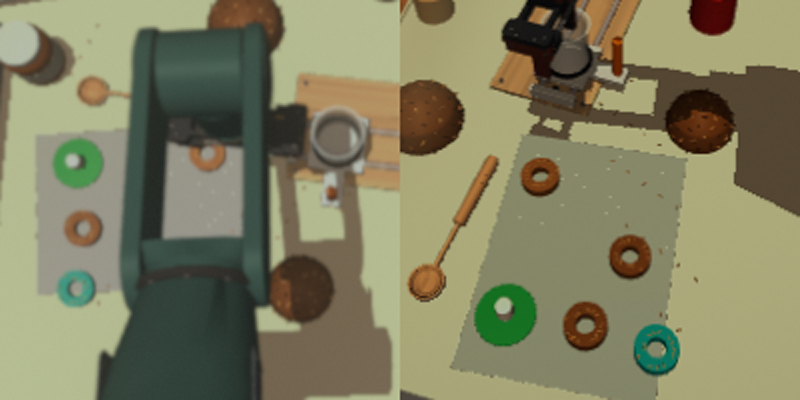

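Run:
```python
from h import *
print("tips",env.tips_ahead)
s=env.state(); e=np.array(s["eef_pos"]); print(np.round(e,4))
W=cloud("side",np.load("pics/side2.npy")).reshape(-1,3)
q=R.from_quat(s["tool_rot"]).inv().apply(W-e)
m=(abs(q[:,0])<.06)&(abs(q[:,1])<.075)&(q[:,2]<.06)&(q[:,2]>-.1)
q=q[m]; print(len(q))
for z in np.arange(-.1,.06,.01):
    k=q[(q[:,2]>=z)&(q[:,2]<z+.01)]
    if len(k): print(round(z,2),len(k),np.round([k[:,0].min(),k[:,0].max(),k[:,1].min(),k[:,1].max()],3))
```

```text
tips 0.014
[0.5937 0.09   0.1821]
144
-0.1 4 [ 0.006  0.011 -0.051 -0.048]
-0.09 4 [ 0.002  0.008 -0.05  -0.047]
-0.08 7 [-0.004  0.009 -0.05   0.054]
-0.07 24 [-0.009  0.013 -0.053  0.053]
-0.06 27 [-0.01   0.013 -0.05   0.051]
-0.05 30 [-0.01   0.012 -0.059  0.05 ]
-0.04 33 [-0.01   0.013 -0.059  0.051]
-0.03 15 [-0.008  0.013 -0.056  0.049]
```

Run:
```python
from h import *
s=env.state(); e=np.array(s["eef_pos"]); Rc=R.from_quat(s["tool_rot"])
out=[]
for c in("side","top"):
    im,d=shot(c,c+"3"); m=env.camera_model(c)
    rc=R.from_quat(m["orientation"]).inv()
    P=np.array([[0,y,z] for y in(-.044,.044) for z in(.014,-.005,-.03)]); w=Rc.apply(P)+e
    k=rc.apply(w-np.array(m["xyz"]))*[1,-1,-1]
    uv,_=cv2.projectPoints(k,np.zeros(3),np.zeros(3),np.array(m["intrinsics"]),np.array(m["D"],float)); uv=uv[:,0]
    print(c,np.round(uv,1).tolist(),np.round(k[:,2],3),[round(float(d[int(v),int(u)]),3) for u,v in uv])
    u0,v0=uv.mean(0).astype(int); f=5; cr=cv2.resize(cv2.cvtColor(im,4)[v0-40:v0+40,u0-40:u0+40],None,fx=f,fy=f,interpolation=2)
    for i,(u,v) in enumerate(uv): cv2.circle(cr,(int((u-u0+40.5)*f),int((v-v0+40.5)*f)),4,[(0,0,255),(0,255,0),(255,0,0)][i%3],1)
    out.append(cr)
cv2.imwrite("pics/c3.png",np.hstack(out))
```

```text
side [[233.5, 203.8], [233.2, 199.7], [232.8, 194.1], [222.2, 225.9], [221.7, 221.9], [221.1, 216.4]] [1.169 1.155 1.136 1.114 1.1   1.081] [1.245, 1.339, 1.14, 1.284, 1.31, 1.066]
top [[240.7, 173.0], [240.3, 171.9], [239.7, 170.5], [211.2, 169.8], [210.3, 168.7], [209.0, 167.2]] [1.232 1.213 1.188 1.236 1.217 1.192] [1.069, 1.068, 1.072, 0.978, 0.968, 0.958]
```

View pics/c3.png

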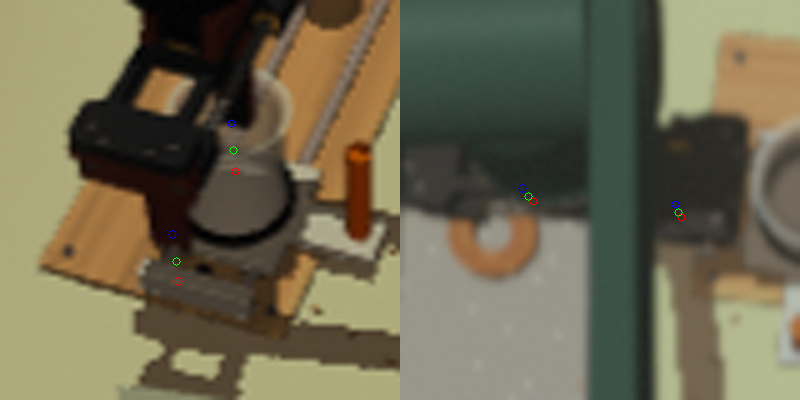

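The rendered fingers end roughly 30–40 mm behind where the reported TCP puts the tips (red marks). That explains the miss: they closed above the ring. I'll touch off on the table around ring A.

```bash
python3 -c "
from h import *
plan((.604,.182,.18),(.604,.182,.02))"
```

```text
t 15.05 at [0.594  0.0927 0.1816] rotvec [ 0.    -0.    -0.001] F [-0.4  0.4 -0.7] w 0.0879
 to [0.604 0.182 0.18 ] d [0.     0.0899 0.0016]
 to [0.604 0.182 0.02 ] d [0.   0.   0.16]
```

servo_tool:
  rows:
    - [0, 0, 0, 0, 0.03, 0, 0]
    - [0, 0, 0, 0, 0.03, 0, 0]
    - [0, 0, 0, 0, 0.03, 0, 0]
    - [0, 0, 0, 0, 0, 0.04, 0]
    - [0, 0, 0, 0, 0, 0.04, 0]
    - [0, 0, 0, 0, 0, 0.04, 0]
    - [0, 0, 0, 0, 0, 0.02, 0]
    - [0, 0, 0, 0, 0, 0.015, 0]
    - [0, 0, 0, 0, 0, 0, 0]
    - [0, 0, 0, 0, 0, 0, 0]

```text
time_s: 16.05
eef_pos: [0.6047, 0.1831, 0.027]
tool_rot: [0.056, 0.998, 0.0, 0.0]
contact_force: [0.4, -1.1, 0.5]
grip_width: 0.0878
grip_force: 0.0
```

Run:
```python
from h import *
plan((.604,.182,.02))
im,d=shot("side","side4"); s=env.state(); e=np.array(s["eef_pos"])
W=cloud("side",d).reshape(-1,3); q=R.from_quat(s["tool_rot"]).inv().apply(W-e)
m=(abs(q[:,0])<.03)&(abs(q[:,1])<.075)&(W[:,2]<.1)
for z in np.arange(-.02,.1,.008):
    k=q[m&(W[:,2]>=z)&(W[:,2]<z+.008)]
    if len(k): print(round(z,3),len(k),np.round([k[:,0].min(),k[:,0].max(),k[:,1].min(),k[:,1].max()],3))
cv2.imwrite("pics/c4.png",cv2.resize(cv2.cvtColor(im,4)[210:300,170:280],None,fx=6,fy=6,interpolation=2))
```

```text
t 16.05 at [0.6047 0.1831 0.027 ] rotvec [0.    0.001 0.001] F [ 0.4 -1.1  0.5] w 0.0878
 to [0.604 0.182 0.02 ] d [ 0.0005 -0.0012  0.007 ]
-0.004 393 [-0.03   0.03  -0.075  0.075]
0.004 128 [-0.028  0.03  -0.073  0.074]
0.012 114 [-0.004  0.03  -0.035  0.028]
0.02 12 [ 0.005  0.028 -0.026  0.019]
0.044 1 [ 0.009  0.009 -0.047 -0.047]
0.052 16 [-0.009  0.014 -0.057  0.05 ]
0.06 17 [-0.011  0.013 -0.05   0.051]
0.068 15 [-0.006  0.012 -0.05   0.051]
0.076 7 [-0.001  0.013 -0.052  0.051]
0.084 5 [-0.002  0.013 -0.052 -0.047]
0.092 2 [ 0.003  0.006 -0.047 -0.046]
```

View pics/c4.png

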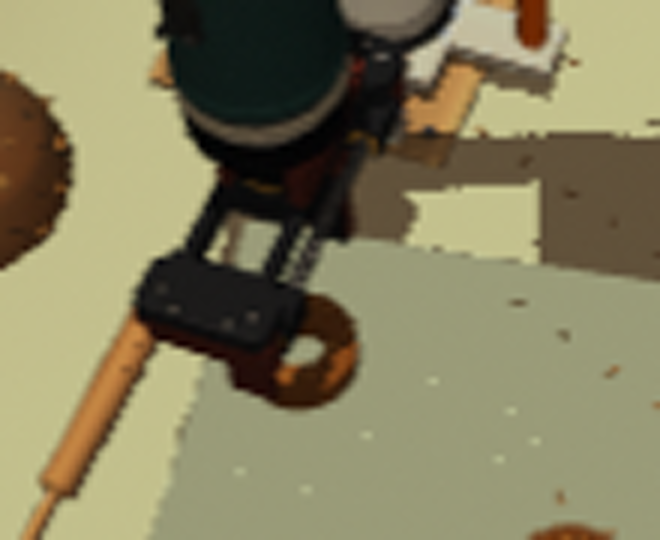

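Confirmed: the tips are at z ≈ 0.05 while the TCP reads 0.027. I'm lowering carefully to touch the table beside the ring.

servo_tool:
  rows:
    - [0, 0, 0, 0, 0, 0.01, 0]
    - [0, 0, 0, 0, 0, 0.01, 0]
    - [0, 0, 0, 0, 0, 0.005, 0]
    - [0, 0, 0, 0, 0, 0.003, 0]
    - [0, 0, 0, 0, 0, 0, 0]
    - [0, 0, 0, 0, 0, 0.002, 0]
    - [0, 0, 0, 0, 0, 0, 0]
    - [0, 0, 0, 0, 0, 0, 0]
    - [0, 0, 0, 0, 0, 0, 0]
    - [0, 0, 0, 0, 0, 0, 0]

```text
time_s: 17.1
eef_pos: [0.6042, 0.1825, -0.0033]
tool_rot: [0.056, 0.998, -0.0, 0.0]
contact_force: [0.0, -0.1, -0.0]
grip_width: 0.0876
grip_force: 0.0
```

servo_tool:
  rows:
    - [0, 0, 0, 0, 0, 0.003, 0]
    - [0, 0, 0, 0, 0, 0.003, 0]
    - [0, 0, 0, 0, 0, 0.002, 0]
    - [0, 0, 0, 0, 0, 0.002, 0]
    - [0, 0, 0, 0, 0, 0, 0]
    - [0, 0, 0, 0, 0, 0, 0]
    - [0, 0, 0, 0, 0, 0, 0]
    - [0, 0, 0, 0, 0, 0, 0]
    - [0, 0, 0, 0, 0, 0, 0]
    - [0, 0, 0, 0, 0, 0, 0]

```text
time_s: 18.1
eef_pos: [0.6042, 0.1824, -0.0133]
tool_rot: [0.056, 0.998, -0.0, 0.0]
contact_force: [0.3, 0.3, -0.1]
grip_width: 0.0881
grip_force: 0.0
```

servo_tool:
  rows:
    - [0, 0, 0, 0, 0, 0.002, 0]
    - [0, 0, 0, 0, 0, 0, 0]
    - [0, 0, 0, 0, 0, 0.002, 0]
    - [0, 0, 0, 0, 0, 0, 0]
    - [0, 0, 0, 0, 0, 0, 0]
    - [0, 0, 0, 0, 0, 0, 0]
    - [0, 0, 0, 0, 0, 0, 0]
    - [0, 0, 0, 0, 0, 0, 0]
    - [0, 0, 0, 0, 0, 0, 0]
    - [0, 0, 0, 0, 0, 0, 0]

```text
time_s: 19.1
eef_pos: [0.6041, 0.1824, -0.0174]
tool_rot: [0.056, 0.998, -0.0, -0.0]
contact_force: [-0.2, 0.1, 0.4]
grip_width: 0.0877
grip_force: 0.0
```

servo_tool:
  rows:
    - [0, 0, 0, 0, 0, 0.001, 0]
    - [0, 0, 0, 0, 0, 0.001, 0]
    - [0, 0, 0, 0, 0, 0.001, 0]
    - [0, 0, 0, 0, 0, 0.001, 0]
    - [0, 0, 0, 0, 0, 0, 0]
    - [0, 0, 0, 0, 0, 0, 0]
    - [0, 0, 0, 0, 0, 0, 0]
    - [0, 0, 0, 0, 0, 0, 0]
    - [0, 0, 0, 0, 0, 0, 0]
    - [0, 0, 0, 0, 0, 0, 0]

```text
time_s: 20.1
eef_pos: [0.6041, 0.1825, -0.0214]
tool_rot: [0.056, 0.998, -0.0, 0.0]
contact_force: [0.6, -0.2, 0.9]
grip_width: 0.0877
grip_force: 0.0
```

Run:
```python
from h import *
plan((.604,.182,-.014))
im,d=shot("side","side5"); s=env.state(); e=np.array(s["eef_pos"])
W=cloud("side",d).reshape(-1,3); q=R.from_quat(s["tool_rot"]).inv().apply(W-e)
m=(abs(q[:,0])<.03)&(abs(q[:,1])<.075)&(W[:,2]<.1)&(abs(q[:,1])>.04)
for z in np.arange(-.02,.1,.006):
    k=q[m&(W[:,2]>=z)&(W[:,2]<z+.006)]
    if len(k): print(round(z,3),len(k),np.round([k[:,0].min(),k[:,0].max(),k[:,1].min(),k[:,1].max()],3))
cv2.imwrite("pics/c5.png",cv2.resize(cv2.cvtColor(im,4)[215:305,170:280],None,fx=6,fy=6,interpolation=2))
```

```text
t 20.1 at [ 0.6041  0.1825 -0.0214] rotvec [-0.  0.  0.] F [ 0.6 -0.2  0.9] w 0.0877
 to [ 0.604  0.182 -0.014] d [ 0.0001 -0.0005 -0.0074]
-0.008 4 [ 0.003  0.017 -0.074  0.068]
-0.002 209 [-0.03   0.03  -0.074  0.075]
0.004 56 [-0.029  0.03  -0.073  0.074]
0.01 10 [-0.007  0.013 -0.054  0.051]
0.016 15 [-0.01   0.013 -0.057  0.051]
0.022 7 [-0.009  0.012 -0.049  0.052]
0.028 2 [-0.     0.01  -0.047 -0.047]
0.034 3 [ 0.     0.013 -0.049 -0.046]
0.04 1 [ 0.003  0.003 -0.049 -0.049]
0.046 1 [ 0.004  0.004 -0.047 -0.047]
0.052 1 [ 0.005  0.005 -0.047 -0.047]
0.058 3 [ 0.007  0.009 -0.05  -0.045]
0.064 1 [ 0.011  0.011 -0.049 -0.049]
0.07 2 [ 0.012  0.013 -0.054 -0.048]
0.076 1 [ 0.014  0.014 -0.052 -0.052]
0.082 1 [ 0.014  0.014 -0.046 -0.046]
0.088 1 [ 0.016  0.016 -0.049 -0.049]
0.094 6 [ 0.02   0.029 -0.048 -0.042]
```

View pics/c5.png

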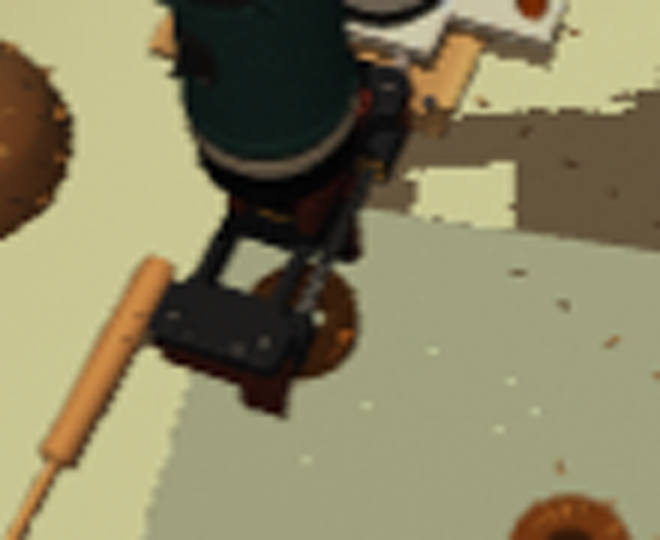

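servo_tool:
  rows:
    - [0, 0, 0, 0, 0, 0.001, 0]
    - [0, 0, 0, 0, 0, 0.001, 0]
    - [0, 0, 0, 0, 0, 0.001, 0]
    - [0, 0, 0, 0, 0, 0.001, 0]
    - [0, 0, 0, 0, 0, 0, 0]
    - [0, 0, 0, 0, 0, 0, 0]
    - [0, 0, 0, 0, 0, 0, 0]
    - [0, 0, 0, 0, 0, 0, 0]
    - [0, 0, 0, 0, 0, 0, 0]
    - [0, 0, 0, 0, 0, 0, 0]

```text
time_s: 21.15
eef_pos: [0.6042, 0.1825, -0.0231]
tool_rot: [0.056, 0.998, -0.0, 0.0]
contact_force: [-6.1, -2.1, 20.0]
grip_width: 0.088
grip_force: 10.4
```

servo_tool:
  rows:
    - [0, 0, 0, 0, 0, 0.001, 0]
    - [0, 0, 0, 0, 0, 0.001, 0]
    - [0, 0, 0, 0, 0, 0, 0]
    - [0, 0, 0, 0, 0, 0, 0]
    - [0, 0, 0, 0, 0, 0, 0]
    - [0, 0, 0, 0, 0, 0, 0]
    - [0, 0, 0, 0, 0, 0, 0]
    - [0, 0, 0, 0, 0, 0, 0]
    - [0, 0, 0, 0, 0, 0, 0]
    - [0, 0, 0, 0, 0, 0, 0]

```text
time_s: 22.15
eef_pos: [0.6043, 0.1825, -0.0231]
tool_rot: [0.056, 0.998, 0.0, 0.001]
contact_force: [-9.7, -2.5, 37.3]
grip_width: 0.0879
grip_force: 18.2
```

Table contact came at TCP z = -0.023, so true tip height = TCP z + 0.023. I'm raising to a tip height of 6 mm and closing on the ring.

servo_tool:
  rows:
    - [0, 0, 0, 0, 0, -0.0105, 0]
    - [0, 0, 0, 0, 0, 0, 0]
    - [0, 0, 0, 0, 0, 0, 0]
    - [0, 0, 0, 0, 0, 0, 0.5]
    - [0, 0, 0, 0, 0, 0, 0.5]
    - [0, 0, 0, 0, 0, 0, 0.5]
    - [0, 0, 0, 0, 0, 0, 0.5]
    - [0, 0, 0, 0, 0, 0, 0.5]
    - [0, 0, 0, 0, 0, 0, 0.5]
    - [0, 0, 0, 0, 0, 0, 0.5]
  grip_force: 20

```text
time_s: 23.15
eef_pos: [0.6041, 0.1824, -0.017]
tool_rot: [0.056, 0.998, -0.0, -0.0]
contact_force: [-0.3, 0.1, -0.4]
grip_width: 0.0589
grip_force: 20.0
```

Run:
```python
from h import *
M=list(J(.0022,.0983)); plan((.604,.182,.16),M+[.16],M+[.103])
```

```text
t 23.15 at [ 0.6041  0.1824 -0.017 ] rotvec [-0. -0.  0.] F [-0.3  0.1 -0.4] w 0.0589
 to [0.604 0.182 0.16 ] d [ 0.     -0.0004 -0.177 ]
 to [ 0.618 -0.035  0.16 ] d [-0.0383 -0.2141  0.    ]
 to [ 0.618 -0.035  0.103] d [0.    0.    0.057]
```

servo_tool:
  rows:
    - [0, 0, 0, 0, 0, -0.015, 0.5]
    - [0, 0, 0, 0, 0, -0.03, 0.5]
    - [0, 0, 0, 0, 0, -0.04, 0.5]
    - [0, 0, 0, 0, 0, -0.04, 0.5]
    - [0, 0, 0, 0, 0, -0.04, 0.5]
    - [0, 0, 0, -0.005, -0.03, -0.007, 0.5]
    - [0, 0, 0, -0.005, -0.03, 0, 0.5]
    - [0, 0, 0, -0.005, -0.03, 0, 0.5]
    - [0, 0, 0, -0.005, -0.03, 0, 0.5]
    - [0, 0, 0, -0.005, -0.03, 0, 0.5]

```text
time_s: 24.15
eef_pos: [0.6122, 0.0295, 0.1565]
tool_rot: [0.056, 0.998, -0.0, 0.001]
contact_force: [-0.4, -0.1, 0.4]
grip_width: 0.0589
grip_force: 20.0
```

servo_tool:
  rows:
    - [0, 0, 0, -0.007, -0.03, 0, 0.5]
    - [0, 0, 0, -0.005, -0.024, 0, 0.5]
    - [0, 0, 0, -0.001, -0.01, 0, 0.5]
    - [0, 0, 0, 0, 0, 0, 0.5]
    - [0, 0, 0, 0, 0, 0, 0.5]
    - [0, 0, 0, 0, 0, 0, 0.5]
    - [0, 0, 0, 0, 0, 0, 0.5]
    - [0, 0, 0, 0, 0, 0, 0.5]
    - [0, 0, 0, 0, 0, 0, 0.5]
    - [0, 0, 0, 0, 0, 0, 0.5]

```text
time_s: 25.15
eef_pos: [0.618, -0.0341, 0.155]
tool_rot: [0.056, 0.998, -0.0, -0.0]
contact_force: [-0.4, 0.4, -0.5]
grip_width: 0.0588
grip_force: 20.0
```

Run:
```python
from h import *
M=list(J(.0022,.0983)); plan(M+[.103])
im,d=shot("side","side6"); 
s=env.state(); e=np.array(s["eef_pos"])
W=cloud("side",d); c="side"
for m,st,ce in blobs(c,im,(3,90,50),(16,255,255),30):
    p=W[m]
    if abs(np.median(p[:,1])+.035)<.05 and np.median(p[:,2])>.14: print(st[4],np.round(p.min(0),3),np.round(p.max(0),3),np.round(p.mean(0),3))
cv2.imwrite("pics/c6.png",cv2.resize(cv2.cvtColor(im,4)[130:230,180:290],None,fx=6,fy=6,interpolation=2))
```

```text
t 25.15 at [ 0.618  -0.0341  0.155 ] rotvec [-0.    -0.     0.001] F [-0.4  0.4 -0.5] w 0.0588
 to [ 0.618 -0.035  0.103] d [-0.0003 -0.0009  0.052 ]
```

View pics/c6.png

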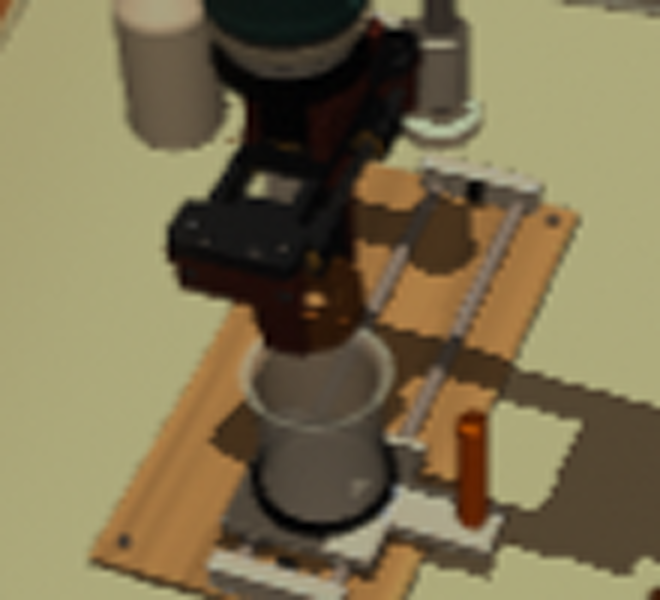

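The side crop shows the ring held over the tube mouth, with the tube upright below it. I'm lowering it into the flare.

servo_tool:
  rows:
    - [0, 0, 0, 0, -0.001, 0.015, 0.5]
    - [0, 0, 0, 0, 0, 0.015, 0.5]
    - [0, 0, 0, 0, 0, 0.01, 0.5]
    - [0, 0, 0, 0, 0, 0.006, 0.5]
    - [0, 0, 0, 0, 0, 0.004, 0.5]
    - [0, 0, 0, 0, 0, 0.002, 0.5]
    - [0, 0, 0, 0, 0, 0, 0.5]
    - [0, 0, 0, 0, 0, 0, 0.5]
    - [0, 0, 0, 0, 0, 0, 0.5]
    - [0, 0, 0, 0, 0, 0, 0.5]

```text
time_s: 26.2
eef_pos: [0.6181, -0.0355, 0.1034]
tool_rot: [0.056, 0.998, -0.0, 0.0]
contact_force: [-0.8, -0.1, 0.2]
grip_width: 0.0588
grip_force: 20.0
```

servo_tool:
  rows:
    - [0, 0, 0, 0, 0, 0, 0]
    - [0, 0, 0, 0, 0, 0, 0]
    - [0, 0, 0, 0, 0, 0, 0]
    - [0, 0, 0, 0, 0, 0, 0]
    - [0, 0, 0, 0, 0, 0, 0]
    - [0, 0, 0, 0, 0, -0.02, 0]
    - [0, 0, 0, 0, 0, -0.04, 0]
    - [0, 0, 0, -0.01, 0.03, 0, 0]
    - [0, 0, 0, 0.01, 0.04, 0, 0]
    - [0, 0, 0, 0.01, 0.04, 0, 0]

```text
time_s: 27.2
eef_pos: [0.6208, 0.0757, 0.1635]
tool_rot: [0.057, 0.998, 0.0, 0.001]
contact_force: [0.4, 0.3, -0.5]
grip_width: 0.088
grip_force: 0.0
```

```bash
python3 look.py 7
python3 - <<'E'
from h import *
plan((.479,.386,.16))
im=cv2.imread("pics/top7.png"); i2=cv2.imread("pics/side7.png")
cv2.imwrite("pics/c7.png",cv2.resize(np.hstack([im[140:210,240:320],i2[160:230,200:280]]),None,fx=5,fy=5,interpolation=2))
E
```

```text
top brown 201 [0.479 0.386 0.03 ] z 0.016
top brown 82 [0.441 0.288 0.026] z 0.016
top green 359 [0.588 0.397 0.039] z 0.016
top mouth 191 [ 0.619 -0.035  0.042] [0.0025 0.0985]
top in tube z [0.03  0.045 0.05 ] 132
side brown 288 [0.44  0.278 0.032] z 0.018
side brown 349 [0.479 0.386 0.032] z 0.017
side green 674 [0.589 0.396 0.042] z 0.017
side mouth 126 [ 0.616 -0.038  0.043] [0.0001 0.0954]
side in tube z None 0
t 27.3 at [0.6191 0.0795 0.1631] rotvec [ 0.002 -0.001  0.004] F [-0.4 -0.4 -0.4] w 0.0876
 to [0.479 0.386 0.16 ] d [0.1735 0.2889 0.0031]
```

View pics/c7.png

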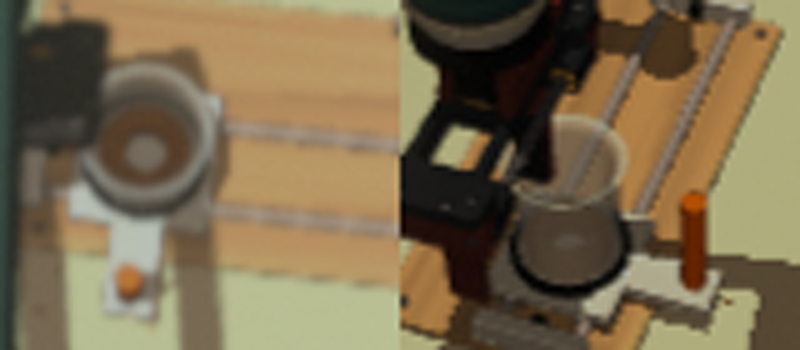

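The first ring lies flat on the tube floor (top at about 0.048 m). Next is ring B at (0.479, 0.386).

servo_tool:
  rows:
    - [0, 0, 0, 0.0217, 0.0361, 0, 0]
    - [0, 0, 0, 0.0217, 0.0361, 0, 0]
    - [0, 0, 0, 0.0217, 0.0361, 0, 0]
    - [0, 0, 0, 0.0217, 0.0361, 0, 0]
    - [0, 0, 0, 0.0217, 0.0361, 0, 0]
    - [0, 0, 0, 0.0217, 0.0361, 0, 0]
    - [0, 0, 0, 0.0217, 0.0361, 0, 0]
    - [0, 0, 0, 0.0217, 0.0361, 0, 0]
    - [0, 0, 0, 0, 0, 0.03, 0]
    - [0, 0, 0, 0, 0, 0.03, 0]

```text
time_s: 28.3
eef_pos: [0.4806, 0.3829, 0.1034]
tool_rot: [0.055, 0.999, 0.001, 0.001]
contact_force: [0.2, -0.6, 0.2]
grip_width: 0.0879
grip_force: 0.0
```

servo_tool:
  rows:
    - [0, 0, 0, 0, 0, 0.03, 0]
    - [0, 0, 0, 0, 0, 0.03, 0]
    - [0, 0, 0, 0, 0, 0.02, 0]
    - [0, 0, 0, 0, 0, 0, 0]
    - [0, 0, 0, 0, 0, 0, 0]
    - [0, 0, 0, 0, 0, 0, 0]
    - [0, 0, 0, 0, 0, 0, 0]
    - [0, 0, 0, 0, 0, 0, 0]
    - [0, 0, 0, 0, 0, 0, 0]
    - [0, 0, 0, 0, 0, 0, 0]

```text
time_s: 29.3
eef_pos: [0.4801, 0.3815, 0.0234]
tool_rot: [0.056, 0.998, 0.0, 0.0]
contact_force: [0.2, -0.6, 0.6]
grip_width: 0.0878
grip_force: 0.0
```

```bash
python3 -c "
from h import *
plan((.479,.386,-.017))"
```

```text
t 29.3 at [0.4801 0.3815 0.0234] rotvec [0.    0.001 0.   ] F [ 0.2 -0.6  0.6] w 0.0878
 to [ 0.479  0.386 -0.017] d [0.0016 0.0044 0.0404]
```

servo_tool:
  rows:
    - [0, 0, 0, 0.0016, 0.0044, 0, 0]
    - [0, 0, 0, 0, 0, 0.015, 0]
    - [0, 0, 0, 0, 0, 0.013, 0]
    - [0, 0, 0, 0, 0, 0.008, 0]
    - [0, 0, 0, 0, 0, 0.0044, 0]
    - [0, 0, 0, 0, 0, 0, 0]
    - [0, 0, 0, 0, 0, 0, 0]
    - [0, 0, 0, 0, 0, 0, 0.5]
    - [0, 0, 0, 0, 0, 0, 0.5]
    - [0, 0, 0, 0, 0, 0, 0.5]

```text
time_s: 30.3
eef_pos: [0.4791, 0.3861, -0.0169]
tool_rot: [0.056, 0.998, 0.0, 0.0]
contact_force: [0.5, 0.5, 0.2]
grip_width: 0.0671
grip_force: 0.0
```

servo_tool:
  rows:
    - [0, 0, 0, 0, 0, 0, 0.5]
    - [0, 0, 0, 0, 0, 0, 0.5]
    - [0, 0, 0, 0, 0, 0, 0.5]
    - [0, 0, 0, 0, 0, -0.015, 0.5]
    - [0, 0, 0, 0, 0, -0.03, 0.5]
    - [0, 0, 0, 0, 0, -0.04, 0.5]
    - [0, 0, 0, 0, 0, -0.04, 0.5]
    - [0, 0, 0, 0, 0, -0.04, 0.5]
    - [0, 0, 0, 0, 0, -0.007, 0.5]
    - [0, 0, 0, 0, 0, 0, 0.5]

```text
time_s: 31.3
eef_pos: [0.4798, 0.3866, 0.1571]
tool_rot: [0.056, 0.998, 0.001, 0.002]
contact_force: [0.2, 0.3, -1.5]
grip_width: 0.0586
grip_force: 20.0
```

```bash
python3 -c "
from h import *
M=list(J(.0022,.0983)); plan(M+[.155],M+[.103])"
```

```text
t 31.3 at [0.4798 0.3866 0.1571] rotvec [0.003 0.003 0.   ] F [ 0.2  0.3 -1.5] w 0.0586
 to [ 0.618 -0.035  0.155] d [-0.1846 -0.4036  0.0021]
 to [ 0.618 -0.035  0.103] d [0.    0.    0.052]
```

servo_tool:
  rows:
    - [0, 0, 0, -0.0132, -0.0288, 0, 0.5]
    - [0, 0, 0, -0.0132, -0.0288, 0, 0.5]
    - [0, 0, 0, -0.0132, -0.0288, 0, 0.5]
    - [0, 0, 0, -0.0132, -0.0288, 0, 0.5]
    - [0, 0, 0, -0.0132, -0.0288, 0, 0.5]
    - [0, 0, 0, -0.0132, -0.0288, 0, 0.5]
    - [0, 0, 0, -0.0132, -0.0288, 0, 0.5]
    - [0, 0, 0, -0.0132, -0.0288, 0, 0.5]
    - [0, 0, 0, -0.0132, -0.0288, 0, 0.5]
    - [0, 0, 0, -0.0132, -0.0288, 0, 0.5]

```text
time_s: 32.3
eef_pos: [0.5763, 0.0836, 0.1525]
tool_rot: [0.056, 0.998, -0.0, -0.002]
contact_force: [0.5, 0.8, -0.0]
grip_width: 0.0586
grip_force: 20.0
```

servo_tool:
  rows:
    - [0, 0, 0, -0.0132, -0.0288, 0, 0.5]
    - [0, 0, 0, -0.0132, -0.0288, 0, 0.5]
    - [0, 0, 0, -0.0132, -0.0288, 0, 0.5]
    - [0, 0, 0, -0.0132, -0.0288, 0, 0.5]
    - [0, 0, 0, 0, 0, 0, 0.5]
    - [0, 0, 0, 0, 0, 0, 0.5]
    - [0, 0, 0, 0, 0, 0, 0.5]
    - [0, 0, 0, 0, 0, 0, 0.5]
    - [0, 0, 0, 0, 0, 0, 0.5]
    - [0, 0, 0, 0, 0, 0, 0.5]

```text
time_s: 33.3
eef_pos: [0.6173, -0.0347, 0.1548]
tool_rot: [0.055, 0.998, -0.0, 0.0]
contact_force: [0.5, 0.0, 0.0]
grip_width: 0.059
grip_force: 20.0
```

```bash
python3 -c "
from h import *
M=list(J(.0022,.0983)); plan(M+[.103])"
```

```text
t 33.3 at [ 0.6173 -0.0347  0.1548] rotvec [-0.     0.     0.001] F [0.5 0.  0. ] w 0.059
 to [ 0.618 -0.035  0.103] d [-0.0009 -0.0003  0.0518]
```

servo_tool:
  rows:
    - [0, 0, 0, -0.001, -0.0003, 0.015, 0.5]
    - [0, 0, 0, 0, 0, 0.015, 0.5]
    - [0, 0, 0, 0, 0, 0.01, 0.5]
    - [0, 0, 0, 0, 0, 0.006, 0.5]
    - [0, 0, 0, 0, 0, 0.004, 0.5]
    - [0, 0, 0, 0, 0, 0.0018, 0.5]
    - [0, 0, 0, 0, 0, 0, 0.5]
    - [0, 0, 0, 0, 0, 0, 0.5]
    - [0, 0, 0, 0, 0, 0, 0.5]
    - [0, 0, 0, 0, 0, 0, 0.5]

```text
time_s: 34.3
eef_pos: [0.6187, -0.0359, 0.1032]
tool_rot: [0.056, 0.998, -0.0, 0.0]
contact_force: [-0.2, -0.9, -0.0]
grip_width: 0.0587
grip_force: 20.0
```

Release, rise, and head to ring C at (0.441, 0.278).

servo_tool:
  rows:
    - [0, 0, 0, 0, 0, 0, 0]
    - [0, 0, 0, 0, 0, 0, 0]
    - [0, 0, 0, 0, 0, 0, 0]
    - [0, 0, 0, 0, 0, 0, 0]
    - [0, 0, 0, 0, 0, 0, 0]
    - [0, 0, 0, 0, 0, -0.02, 0]
    - [0, 0, 0, 0, 0, -0.035, 0]
    - [0, 0, 0, -0.005, 0.03, 0, 0]
    - [0, 0, 0, 0.015, 0.04, 0, 0]
    - [0, 0, 0, 0.015, 0.04, 0, 0]

```text
time_s: 35.3
eef_pos: [0.6063, 0.077, 0.1582]
tool_rot: [0.057, 0.998, 0.0, 0.001]
contact_force: [0.3, -0.9, 0.1]
grip_width: 0.088
grip_force: 0.0
```

```bash
python3 look.py 8; python3 -c "
from h import *
plan((.441,.278,.155),(.441,.278,-.017))"
```

```text
top green 358 [0.588 0.397 0.039] z 0.016
top mouth 176 [ 0.619 -0.036  0.042] [0.0028 0.0977]
top in tube z [0.03  0.062 0.066] 142
side brown 288 [0.442 0.278 0.032] z 0.018
side green 672 [0.589 0.396 0.042] z 0.017
side mouth 94 [ 0.616 -0.039  0.043] [0.0002 0.0942]
side in tube z [0.064 0.067 0.067] 5
t 35.4 at [0.604  0.0808 0.1578] rotvec [ 0.002 -0.002  0.004] F [ 0.4 -0.3 -0.4] w 0.0878
 to [0.441 0.278 0.155] d [0.184  0.1777 0.0028]
 to [ 0.441  0.278 -0.017] d [0.    0.    0.172]
```

servo_tool:
  rows:
    - [0, 0, 0, 0.0307, 0.0296, 0, 0]
    - [0, 0, 0, 0.0307, 0.0296, 0, 0]
    - [0, 0, 0, 0.0307, 0.0296, 0, 0]
    - [0, 0, 0, 0.0307, 0.0296, 0, 0]
    - [0, 0, 0, 0.0307, 0.0296, 0, 0]
    - [0, 0, 0, 0.0307, 0.0296, 0, 0]
    - [0, 0, 0, 0, 0, 0.03, 0]
    - [0, 0, 0, 0, 0, 0.03, 0]
    - [0, 0, 0, 0, 0, 0.03, 0]
    - [0, 0, 0, 0, 0, 0.03, 0]

```text
time_s: 36.4
eef_pos: [0.4432, 0.2733, 0.0371]
tool_rot: [0.056, 0.998, 0.0, 0.001]
contact_force: [0.5, 0.7, -0.1]
grip_width: 0.088
grip_force: 0.0
```

servo_tool:
  rows:
    - [0, 0, 0, 0, 0, 0.01, 0]
    - [0, 0, 0, 0, 0, 0, 0]
    - [0, 0, 0, 0, 0, 0, 0]
    - [0, 0, 0, 0, 0, 0, 0]
    - [0, 0, 0, 0, 0, 0, 0]
    - [0, 0, 0, 0, 0, 0, 0]
    - [0, 0, 0, 0, 0, 0, 0]
    - [0, 0, 0, 0, 0, 0, 0]
    - [0, 0, 0, 0, 0, 0, 0]
    - [0, 0, 0, 0, 0, 0, 0]

```text
time_s: 37.4
eef_pos: [0.4426, 0.2733, 0.0278]
tool_rot: [0.056, 0.998, -0.0, -0.0]
contact_force: [-0.1, -0.2, -0.3]
grip_width: 0.0881
grip_force: 0.0
```

```bash
python3 -c "
from h import *
plan((.441,.278,-.017))"
```

```text
t 37.4 at [0.4426 0.2733 0.0278] rotvec [-0. -0.  0.] F [-0.1 -0.2 -0.3] w 0.0881
 to [ 0.441  0.278 -0.017] d [0.0021 0.0045 0.0448]
```

servo_tool:
  rows:
    - [0, 0, 0, 0.0018, 0.0045, 0, 0]
    - [0, 0, 0, 0, 0, 0.017, 0]
    - [0, 0, 0, 0, 0, 0.015, 0]
    - [0, 0, 0, 0, 0, 0.008, 0]
    - [0, 0, 0, 0, 0, 0.0048, 0]
    - [0, 0, 0, 0, 0, 0, 0]
    - [0, 0, 0, 0, 0, 0, 0]
    - [0, 0, 0, 0, 0, 0, 0.5]
    - [0, 0, 0, 0, 0, 0, 0.5]
    - [0, 0, 0, 0, 0, 0, 0.5]

```text
time_s: 38.4
eef_pos: [0.4416, 0.2781, -0.0166]
tool_rot: [0.056, 0.998, 0.0, 0.0]
contact_force: [-0.0, 0.3, -0.0]
grip_width: 0.0671
grip_force: 0.0
```

servo_tool:
  rows:
    - [0, 0, 0, 0, 0, 0, 0.5]
    - [0, 0, 0, 0, 0, 0, 0.5]
    - [0, 0, 0, 0, 0, 0, 0.5]
    - [0, 0, 0, 0, 0, -0.015, 0.5]
    - [0, 0, 0, 0, 0, -0.03, 0.5]
    - [0, 0, 0, 0, 0, -0.04, 0.5]
    - [0, 0, 0, 0, 0, -0.04, 0.5]
    - [0, 0, 0, 0, 0, -0.04, 0.5]
    - [0, 0, 0, 0, 0, -0.007, 0.5]
    - [0, 0, 0, 0, 0, 0, 0.5]

```text
time_s: 39.4
eef_pos: [0.4423, 0.2785, 0.1563]
tool_rot: [0.056, 0.998, 0.001, 0.001]
contact_force: [0.8, -0.5, 0.2]
grip_width: 0.0588
grip_force: 20.0
```

```bash
python3 -c "
from h import *
M=list(J(.0022,.0983)); plan(M+[.155],M+[.103])"
```

```text
t 39.4 at [0.4423 0.2785 0.1563] rotvec [0.002 0.003 0.   ] F [ 0.8 -0.5  0.2] w 0.0588
 to [ 0.618 -0.035  0.155] d [-0.2099 -0.2919  0.0013]
 to [ 0.618 -0.035  0.103] d [0.    0.    0.052]
```

servo_tool:
  rows:
    - [0, 0, 0, -0.0175, -0.0243, 0, 0.5]
    - [0, 0, 0, -0.0175, -0.0243, 0, 0.5]
    - [0, 0, 0, -0.0175, -0.0243, 0, 0.5]
    - [0, 0, 0, -0.0175, -0.0243, 0, 0.5]
    - [0, 0, 0, -0.0175, -0.0243, 0, 0.5]
    - [0, 0, 0, -0.0175, -0.0243, 0, 0.5]
    - [0, 0, 0, -0.0175, -0.0243, 0, 0.5]
    - [0, 0, 0, -0.0175, -0.0243, 0, 0.5]
    - [0, 0, 0, -0.0175, -0.0243, 0, 0.5]
    - [0, 0, 0, -0.0175, -0.0243, 0, 0.5]

```text
time_s: 40.4
eef_pos: [0.5868, 0.016, 0.1522]
tool_rot: [0.056, 0.998, 0.0, -0.002]
contact_force: [-0.1, 0.1, -0.2]
grip_width: 0.0588
grip_force: 20.0
```

servo_tool:
  rows:
    - [0, 0, 0, -0.0175, -0.0243, 0, 0.5]
    - [0, 0, 0, -0.0175, -0.0243, 0, 0.5]
    - [0, 0, 0, 0, 0, 0, 0.5]
    - [0, 0, 0, 0, 0, 0, 0.5]
    - [0, 0, 0, 0, 0, 0, 0.5]
    - [0, 0, 0, 0, 0, 0, 0.5]
    - [0, 0, 0, 0, 0, 0, 0.5]
    - [0, 0, 0, 0, 0, 0, 0.5]
    - [0, 0, 0, 0, 0, 0, 0.5]
    - [0, 0, 0, 0, 0, 0, 0.5]

```text
time_s: 41.4
eef_pos: [0.6175, -0.035, 0.1552]
tool_rot: [0.056, 0.998, -0.0, 0.0]
contact_force: [0.1, -0.3, 0.1]
grip_width: 0.0591
grip_force: 20.0
```

```bash
python3 -c "
from h import *
M=list(J(.0022,.0983)); plan(M+[.103])"
```

```text
t 41.4 at [ 0.6175 -0.035   0.1552] rotvec [-0.  0.  0.] F [ 0.1 -0.3  0.1] w 0.0591
 to [ 0.618 -0.035  0.103] d [-0.0006  0.      0.0522]
```

servo_tool:
  rows:
    - [0, 0, 0, -0.0008, 0, 0.015, 0.5]
    - [0, 0, 0, 0, 0, 0.015, 0.5]
    - [0, 0, 0, 0, 0, 0.01, 0.5]
    - [0, 0, 0, 0, 0, 0.006, 0.5]
    - [0, 0, 0, 0, 0, 0.004, 0.5]
    - [0, 0, 0, 0, 0, 0.002, 0.5]
    - [0, 0, 0, 0, 0, 0, 0.5]
    - [0, 0, 0, 0, 0, 0, 0.5]
    - [0, 0, 0, 0, 0, 0, 0.5]
    - [0, 0, 0, 0, 0, 0, 0.5]

```text
time_s: 42.4
eef_pos: [0.6185, -0.0353, 0.1034]
tool_rot: [0.056, 0.998, -0.0, 0.0]
contact_force: [-0.3, -0.0, 0.2]
grip_width: 0.0593
grip_force: 20.0
```

servo_tool:
  rows:
    - [0, 0, 0, 0, 0, 0, 0]
    - [0, 0, 0, 0, 0, 0, 0]
    - [0, 0, 0, 0, 0, 0, 0]
    - [0, 0, 0, 0, 0, 0, 0]
    - [0, 0, 0, 0, 0, 0, 0]
    - [0, 0, 0, 0, 0, -0.02, 0]
    - [0, 0, 0, 0, 0, -0.035, 0]
    - [0, 0, 0, 0, 0.03, 0, 0]
    - [0, 0, 0, 0.03, 0.04, 0, 0]
    - [0, 0, 0, 0.03, 0.04, 0, 0]

```text
time_s: 43.4
eef_pos: [0.5712, 0.0815, 0.1583]
tool_rot: [0.057, 0.998, 0.0, 0.001]
contact_force: [1.2, 0.7, 0.3]
grip_width: 0.0877
grip_force: 0.0
```

```bash
python3 look.py 9; python3 -c "
from h import *
plan(list(J(-.09,.0983))+[.155])
im=cv2.imread('pics/top9.png'); cv2.imwrite('pics/c9.png',cv2.resize(im[130:270,110:330],None,fx=3.5,fy=3.5,interpolation=2))"
```

```text
top green 360 [0.588 0.397 0.039] z 0.016
top mouth 195 [ 0.619 -0.035  0.042] [0.0032 0.0985]
top in tube z [0.032 0.078 0.082] 151
side green 674 [0.589 0.396 0.042] z 0.017
side mouth 30 [ 0.619 -0.032  0.041] [0.0031 0.1012]
side in tube z [0.073 0.08  0.083] 16
t 43.5 at [0.5668 0.0852 0.1578] rotvec [ 0.001 -0.004  0.004] F [ 1.3 -0.7 -0. ] w 0.0877
 to [ 0.527 -0.025  0.155] d [ 0.0277 -0.1137  0.0028]
```

View pics/c9.png

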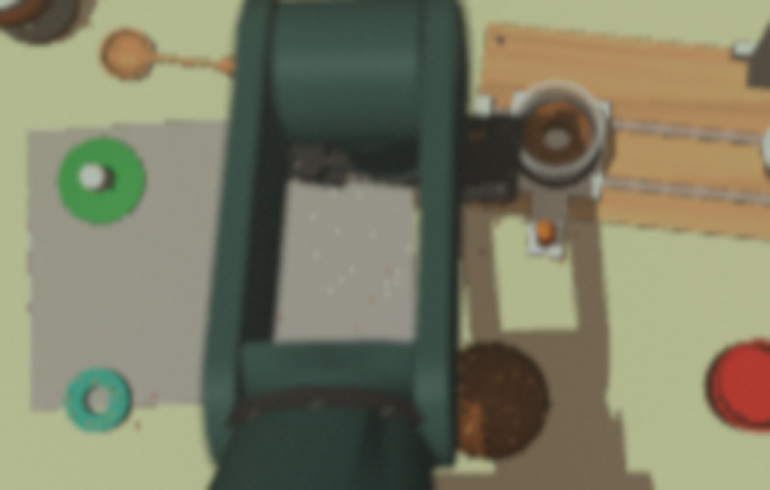

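Three rings are stacked in the tube (top at 0.080 m, flat) and no brown ring is left on the mat. Now I grip the handle, lower than before.

servo_tool:
  rows:
    - [0, 0, 0, 0.0277, -0.02, 0, 0]
    - [0, 0, 0, 0, -0.03, 0, 0]
    - [0, 0, 0, 0, -0.03, 0, 0]
    - [0, 0, 0, 0, -0.0337, 0, 0]
    - [0, 0, 0, 0, 0, 0, 0]
    - [0, 0, 0, 0, 0, 0, 0]
    - [0, 0, 0, 0, 0, 0.03, 0]
    - [0, 0, 0, 0, 0, 0.03, 0]
    - [0, 0, 0, 0, 0, 0.02, 0]
    - [0, 0, 0, 0, 0, 0.01, 0]

```text
time_s: 44.5
eef_pos: [0.5296, -0.028, 0.0663]
tool_rot: [0.055, 0.998, 0.0, -0.001]
contact_force: [-0.4, -0.3, 0.3]
grip_width: 0.0879
grip_force: 0.0
```

servo_tool:
  rows:
    - [0, 0, 0, 0, 0, 0, 0]
    - [0, 0, 0, 0, 0, 0, 0.5]
    - [0, 0, 0, 0, 0, 0, 1]
    - [0, 0, 0, 0, 0, 0, 1]
    - [0, 0, 0, 0, 0, 0, 1]
    - [0, 0, 0, 0, 0, 0, 1]
    - [0, 0, 0, 0, 0, 0, 1]
    - [0, 0, 0, 0, 0, 0, 1]
    - [0, 0, 0, 0, 0, 0, 1]
    - [0, 0, 0, 0, 0, 0, 1]
  grip_force: 20

```text
time_s: 45.5
eef_pos: [0.5307, -0.0288, 0.068]
tool_rot: [0.056, 0.998, 0.0, -0.0]
contact_force: [-0.2, 1.8, 0.6]
grip_width: 0.0195
grip_force: 1.0
```

```bash
python3 -c "
from h import *
plan(); print(jig(env.state()['eef_pos']))"
```

```text
t 45.5 at [ 0.5307 -0.0288  0.068 ] rotvec [ 0.001 -0.    -0.   ] F [-0.2  1.8  0.6] w 0.0195
[-0.0854  0.0947]
```

servo_tool:
  rows:
    - [0, 0, 0, 0, 0, 0, 1]
    - [0, 0, 0, 0, -0.008, 0, 1]
    - [0, 0, 0, 0, -0.015, 0, 1]
    - [0, 0, 0, 0, -0.02, 0, 1]
    - [0, 0, 0, 0, -0.02, 0, 1]
    - [0, 0, 0, 0, -0.02, 0, 1]
    - [0, 0, 0, 0, -0.02, 0, 1]
    - [0, 0, 0, 0, -0.02, 0, 1]
    - [0, 0, 0, 0, -0.02, 0, 1]
    - [0, 0, 0, 0, -0.02, 0, 1]

```text
time_s: 46.5
eef_pos: [0.5118, -0.1925, 0.068]
tool_rot: [0.056, 0.998, 0.0, -0.0]
contact_force: [1.9, 2.8, 1.5]
grip_width: 0.0178
grip_force: 20.0
```

servo_tool:
  rows:
    - [0, 0, 0, 0, -0.015, 0, 1]
    - [0, 0, 0, 0, -0.008, 0, 1]
    - [0, 0, 0, 0, -0.005, 0, 1]
    - [0, 0, 0, 0, -0.002, 0, 1]
    - [0, 0, 0, 0, -0.002, 0, 1]
    - [0, 0, 0, 0, -0.002, 0, 1]
    - [0, 0, 0, 0, 0, 0, 1]
    - [0, 0, 0, 0, 0, 0, 1]
    - [0, 0, 0, 0, 0, 0, 1]
    - [0, 0, 0, 0, 0, 0, 1]

```text
time_s: 47.5
eef_pos: [0.5082, -0.2237, 0.068]
tool_rot: [0.055, 0.998, 0.001, -0.001]
contact_force: [-3.0, 3.4, 4.1]
grip_width: 0.0178
grip_force: 20.0
```

```bash
python3 -c "
from h import *
plan(); print(jig(env.state()['eef_pos']))"
```

```text
t 47.5 at [ 0.5082 -0.2237  0.068 ] rotvec [ 0.001 -0.001  0.001] F [-3.   3.4  4.1] w 0.0178
[-0.086  -0.1015]
```

servo_tool:
  rows:
    - [0, 0, 0, 0, -0.001, 0, 1]
    - [0, 0, 0, 0, -0.001, 0, 1]
    - [0, 0, 0, 0, -0.001, 0, 1]
    - [0, 0, 0, 0, -0.001, 0, 1]
    - [0, 0, 0, 0, 0, 0, 1]
    - [0, 0, 0, 0, 0, 0, 1]
    - [0, 0, 0, 0, 0, 0, 1]
    - [0, 0, 0, 0, 0, 0, 1]
    - [0, 0, 0, 0, 0, 0, 1]
    - [0, 0, 0, 0, 0, 0, 1]

```text
time_s: 48.5
eef_pos: [0.5081, -0.2237, 0.0679]
tool_rot: [0.056, 0.998, 0.004, -0.001]
contact_force: [2.4, 17.7, 8.0]
grip_width: 0.018
grip_force: 20.0
```

```bash
python3 -c "
from h import *
plan(); print(jig(env.state()['eef_pos']))"
```

```text
t 48.5 at [ 0.5081 -0.2237  0.0679] rotvec [ 0.007 -0.002 -0.   ] F [ 2.4 17.7  8. ] w 0.018
[-0.0861 -0.1014]
```

servo_tool:
  rows:
    - [0, 0, 0, 0, 0.0035, 0, 1]
    - [0, 0, 0, 0, 0, 0, 1]
    - [0, 0, 0, 0, 0, 0, 0.5]
    - [0, 0, 0, 0, 0, 0, 0.5]
    - [0, 0, 0, 0, 0, 0, 0.5]
    - [0, 0, 0, 0, 0, 0, 0.5]
    - [0, 0, 0, 0, 0, -0.015, 0.5]
    - [0, 0, 0, 0, 0, -0.03, 0.5]
    - [0, 0, 0, 0.02, 0, -0.035, 0.5]
    - [0, 0, 0, 0.02, 0, -0.035, 0.5]

```text
time_s: 49.5
eef_pos: [0.4687, -0.2212, 0.184]
tool_rot: [0.056, 0.998, -0.0, -0.0]
contact_force: [0.4, -1.2, 1.0]
grip_width: 0.0441
grip_force: 0.0
```

servo_tool:
  rows:
    - [0, 0, 0, 0, 0, -0.035, 1]
    - [0, 0, 0, 0, 0, -0.035, 1]
    - [0, 0, 0, 0, 0, -0.035, 1]
    - [0, 0, 0, 0, 0, -0.005, 1]
    - [0, 0, 0, 0, 0, 0, 1]
    - [0, 0, 0, 0, 0, 0, 1]
    - [0, 0, 0, 0, 0, 0, 1]
    - [0, 0, 0, 0, 0, 0, 1]
    - [0, 0, 0, 0, 0, 0, 1]
    - [0, 0, 0, 0, 0, 0, 1]

```text
time_s: 50.5
eef_pos: [0.4688, -0.2209, 0.2926]
tool_rot: [0.056, 0.998, 0.0, -0.0]
contact_force: [0.0, -0.0, 0.6]
grip_width: 0.0006
grip_force: 0.0
```

Run:
```python
from h import *
for c in("top","side"):
    im,d=shot(c,c+"10"); W=cloud(c,d)
    for g,zl,zh,rr,nm in(((.596,-.235),.117,.1305,.0395,"mouth"),):
        m=(W[:,:,2]>zl)&(W[:,:,2]<zh)&(np.hypot(W[:,:,0]-g[0],W[:,:,1]-g[1])<.05); p=W[m]
        if len(p): print(c,nm,len(p),np.round(p.min(0),3),np.round(p.max(0),3))
    for m,s,ce in blobs(c,im,(0,150,60),(3,255,255),20):
        p=W[m]
        if np.median(p[:,2])>.2:
            q=p[p[:,2]>.281]; print(c,"knob",len(q),np.round([(q[:,0].min()+q[:,0].max())/2,(q[:,1].min()+q[:,1].max())/2,np.median(q[:,2])],3))
    m=(W[:,:,2]>.08)&(W[:,:,2]<.122)&(np.hypot(W[:,:,0]-.506,W[:,:,1]+.222)<.03); p=W[m]
    if len(p): print(c,"handle",len(p),np.round(np.median(p,0),3),jig(np.median(p,0)))
plan((.594,-.232,.29))
```

```text
top mouth 111 [ 0.557 -0.268  0.117] [ 0.635 -0.195  0.128]
top knob 203 [ 0.502 -0.145  0.286]
top handle 15 [ 0.507 -0.217  0.115] [-0.0882 -0.0952]
side mouth 90 [ 0.554 -0.269  0.117] [ 0.634 -0.194  0.13 ]
side knob 116 [ 0.594 -0.235  0.287]
side handle 50 [ 0.503 -0.219  0.107] [-0.0912 -0.0976]
t 50.6 at [ 0.4689 -0.221   0.2928] rotvec [ 0. -0.  0.] F [ 0.6 -0.2  0.5] w 0.0004
 to [ 0.594 -0.232  0.29 ] d [-0.1255  0.003   0.0028]
```

servo_tool:
  rows:
    - [0, 0, 0, -0.03, 0, 0, 1]
    - [0, 0, 0, -0.03, 0, 0, 1]
    - [0, 0, 0, -0.03, 0, 0, 1]
    - [0, 0, 0, -0.025, 0.001, 0, 1]
    - [0, 0, 0, -0.01, 0.001, 0, 1]
    - [0, 0, 0, 0, 0, 0, 1]
    - [0, 0, 0, 0, 0, 0.02, 1]
    - [0, 0, 0, 0, 0, 0.01, 1]
    - [0, 0, 0, 0, 0, 0, 1]
    - [0, 0, 0, 0, 0, 0, 1]

```text
time_s: 51.6
eef_pos: [0.5925, -0.2328, 0.2636]
tool_rot: [0.056, 0.998, 0.0, -0.0]
contact_force: [0.4, -0.2, -0.0]
grip_width: 0.0003
grip_force: 0.0
```

servo_tool:
  rows:
    - [0, 0, 0, 0, 0, 0.005, 1]
    - [0, 0, 0, 0, 0, 0.005, 1]
    - [0, 0, 0, 0, 0, 0.005, 1]
    - [0, 0, 0, 0, 0, 0, 1]
    - [0, 0, 0, 0, 0, 0, 1]
    - [0, 0, 0, 0, 0, 0, 1]
    - [0, 0, 0, 0, 0, 0, 1]
    - [0, 0, 0, 0, 0, 0, 1]
    - [0, 0, 0, 0, 0, 0, 1]
    - [0, 0, 0, 0, 0, 0, 1]

```text
time_s: 52.6
eef_pos: [0.5935, -0.2332, 0.2482]
tool_rot: [0.056, 0.998, -0.0, 0.0]
contact_force: [-1.3, -2.4, 4.1]
grip_width: 0.0005
grip_force: 1.9
```

servo_tool:
  rows:
    - [0, 0, 0, 0, 0, 0.01, 1]
    - [0, 0, 0, 0, 0, 0.01, 1]
    - [0, 0, 0, 0, 0, 0.01, 1]
    - [0, 0, 0, 0, 0, 0.005, 1]
    - [0, 0, 0, 0, 0, 0.003, 1]
    - [0, 0, 0, 0, 0, 0.003, 1]
    - [0, 0, 0, 0, 0, 0.002, 1]
    - [0, 0, 0, 0, 0, 0, 1]
    - [0, 0, 0, 0, 0, 0, 1]
    - [0, 0, 0, 0, 0, 0, 1]

```text
time_s: 53.6
eef_pos: [0.594, -0.2333, 0.2062]
tool_rot: [0.056, 0.998, -0.0, 0.001]
contact_force: [-1.8, -1.4, 9.0]
grip_width: 0.0004
grip_force: 4.8
```

servo_tool:
  rows:
    - [0, 0, 0, 0, 0, 0.001, 1]
    - [0, 0, 0, 0, 0, 0.001, 1]
    - [0, 0, 0, 0, 0, 0, 1]
    - [0, 0, 0, 0, 0, 0, 1]
    - [0, 0, 0, 0, 0, 0, 1]
    - [0, 0, 0, 0, 0, 0, 1]
    - [0, 0, 0, 0, 0, 0, 1]
    - [0, 0, 0, 0, 0, 0, 1]
    - [0, 0, 0, 0, 0, 0, 1]
    - [0, 0, 0, 0, 0, 0, 1]

```text
time_s: 54.6
eef_pos: [0.594, -0.2333, 0.205]
tool_rot: [0.056, 0.998, -0.001, 0.001]
contact_force: [-3.4, 0.8, 13.3]
grip_width: 0.0004
grip_force: 6.8
```

servo_tool:
  rows:
    - [0, 0, 0, 0, 0, 0.001, 1]
    - [0, 0, 0, 0, 0, 0.001, 1]
    - [0, 0, 0, 0, 0, 0, 1]
    - [0, 0, 0, 0, 0, 0, 1]
    - [0, 0, 0, 0, 0, 0, 1]
    - [0, 0, 0, 0, 0, 0, 1]
    - [0, 0, 0, 0, 0, 0, 1]
    - [0, 0, 0, 0, 0, 0, 1]
    - [0, 0, 0, 0, 0, 0, 1]
    - [0, 0, 0, 0, 0, 0, 1]

```text
time_s: 55.6
eef_pos: [0.5941, -0.2333, 0.2049]
tool_rot: [0.056, 0.998, -0.001, 0.002]
contact_force: [-6.0, 0.9, 23.5]
grip_width: 0.0005
grip_force: 11.9
```

At the stop. Now I'm rising slowly so the tamper follows up, then going back over the handle.

servo_tool:
  rows:
    - [0, 0, 0, 0, 0, -0.005, 1]
    - [0, 0, 0, 0, 0, -0.01, 1]
    - [0, 0, 0, 0, 0, -0.01, 1]
    - [0, 0, 0, 0, 0, -0.01, 1]
    - [0, 0, 0, 0, 0, -0.01, 1]
    - [0, 0, 0, 0, 0, -0.015, 1]
    - [0, 0, 0, 0, 0, -0.02, 1]
    - [0, 0, 0, 0, 0, -0.015, 1]
    - [0, 0, 0, 0.03, 0, 0, 1]
    - [0, 0, 0, 0.03, 0, 0, 0.5]

```text
time_s: 56.6
eef_pos: [0.5334, -0.2253, 0.2955]
tool_rot: [0.055, 0.998, 0.001, -0.0]
contact_force: [0.4, 0.4, -0.1]
grip_width: 0.0052
grip_force: 0.0
```

servo_tool:
  rows:
    - [0, 0, 0, 0.03, 0, 0, 0.5]
    - [0, 0, 0, 0.03, 0, 0, 0.5]
    - [0, 0, 0, 0, 0, 0, 0.5]
    - [0, 0, 0, 0, 0, 0, 0.5]
    - [0, 0, 0, 0, 0, 0, 0.5]
    - [0, 0, 0, 0, 0, 0, 0.5]
    - [0, 0, 0, 0, 0, 0, 0.5]
    - [0, 0, 0, 0, 0, 0, 0.5]
    - [0, 0, 0, 0, 0, 0, 0.5]
    - [0, 0, 0, 0, 0, 0, 0.5]

```text
time_s: 57.6
eef_pos: [0.4743, -0.2195, 0.296]
tool_rot: [0.056, 0.998, -0.0, -0.0]
contact_force: [0.4, 0.5, 0.5]
grip_width: 0.0441
grip_force: 0.0
```

Run:
```python
from h import *
im,d=shot("side","side11"); W=cloud("side",d)
for m,s,ce in blobs("side",im,(0,150,60),(3,255,255),20):
    p=W[m]
    if np.median(p[:,2])>.2: print("knob",len(p),np.round(p.max(0),3))
for m,s,ce in blobs("side",im,(45,100,60),(75,255,255),80): print("lid",np.round(np.median(W[m],0),3))
plan(list(J(-.086,-.1015))+[.292],list(J(-.086,-.1015))+[.068])
```

```text
knob 126 [0.696 0.764 1.061]
lid [0.586 0.401 0.017]
t 57.65 at [ 0.4742 -0.2195  0.296 ] rotvec [-0. -0.  0.] F [-0.6  0.3 -0.2] w 0.0437
 to [ 0.508 -0.224  0.292] d [-0.0342 -0.0004  0.004 ]
 to [ 0.508 -0.224  0.068] d [0.    0.    0.224]
```

servo_tool:
  rows:
    - [0, 0, 0, 0, 0, 0.035, 0.5]
    - [0, 0, 0, 0, 0, 0.035, 0.5]
    - [0, 0, 0, 0, 0, 0.035, 0.5]
    - [0, 0, 0, 0, 0, 0.035, 0.5]
    - [0, 0, 0, 0, 0, 0.035, 0.5]
    - [0, 0, 0, -0.017, 0, 0, 0.5]
    - [0, 0, 0, -0.017, 0, 0, 0.5]
    - [0, 0, 0, 0, 0, 0, 0.5]
    - [0, 0, 0, 0, 0, 0, 0.5]
    - [0, 0, 0, 0, 0, 0, 0.5]

```text
time_s: 58.65
eef_pos: [0.5071, -0.2231, 0.1212]
tool_rot: [0.056, 0.998, 0.0, -0.0]
contact_force: [0.4, -0.1, -0.3]
grip_width: 0.0439
grip_force: 0.0
```

Run:
```python
from h import *
im,d=shot("side","side12"); W=cloud("side",d)
for m,s,ce in blobs("side",im,(0,150,60),(3,255,255),20):
    p=W[m&(d>0)]
    if .2<np.median(p[:,2])<.4: print("knob",len(p),np.round(np.median(p,0),3),np.round(np.percentile(p[:,2],90),3))
plan(list(J(-.086,-.1015))+[.068])
```

```text
knob 123 [ 0.594 -0.229  0.287] 0.289
t 58.7 at [ 0.5071 -0.2232  0.1213] rotvec [-0. -0.  0.] F [0.1 0.7 0.4] w 0.0438
 to [ 0.508 -0.224  0.068] d [-0.0012 -0.0005  0.0533]
```

Knob is back up (0.287). Now grip the handle and drag it to the loading end.

servo_tool:
  rows:
    - [0, 0, 0, -0.001, 0, 0.02, 0.5]
    - [0, 0, 0, 0, 0, 0.02, 0.5]
    - [0, 0, 0, 0, 0, 0.013, 0.5]
    - [0, 0, 0, 0, 0, 0, 0.5]
    - [0, 0, 0, 0, 0, 0, 1]
    - [0, 0, 0, 0, 0, 0, 1]
    - [0, 0, 0, 0, 0, 0, 1]
    - [0, 0, 0, 0, 0, 0, 1]
    - [0, 0, 0, 0, 0, 0, 1]
    - [0, 0, 0, 0, 0, 0, 1]

```text
time_s: 59.7
eef_pos: [0.5094, -0.2238, 0.0688]
tool_rot: [0.056, 0.998, -0.0, 0.001]
contact_force: [-0.5, 0.3, 5.9]
grip_width: 0.0172
grip_force: 20.0
```

servo_tool:
  rows:
    - [0, 0, 0, 0, 0.008, 0, 1]
    - [0, 0, 0, 0, 0.015, 0, 1]
    - [0, 0, 0, 0, 0.02, 0, 1]
    - [0, 0, 0, 0, 0.02, 0, 1]
    - [0, 0, 0, 0, 0.02, 0, 1]
    - [0, 0, 0, 0, 0.02, 0, 1]
    - [0, 0, 0, 0, 0.02, 0, 1]
    - [0, 0, 0, 0, 0.02, 0, 1]
    - [0, 0, 0, 0, 0.02, 0, 1]
    - [0, 0, 0, 0, 0.015, 0, 1]

```text
time_s: 60.7
eef_pos: [0.5299, -0.0463, 0.0688]
tool_rot: [0.056, 0.998, -0.001, 0.001]
contact_force: [1.3, -3.7, 4.9]
grip_width: 0.0175
grip_force: 20.0
```

servo_tool:
  rows:
    - [0, 0, 0, 0, 0.01, 0, 1]
    - [0, 0, 0, 0, 0.006, 0, 1]
    - [0, 0, 0, 0, 0.003, 0, 1]
    - [0, 0, 0, 0, 0.002, 0, 1]
    - [0, 0, 0, 0, 0.002, 0, 1]
    - [0, 0, 0, 0, 0.001, 0, 1]
    - [0, 0, 0, 0, 0, 0, 1]
    - [0, 0, 0, 0, 0, 0, 1]
    - [0, 0, 0, 0, 0, 0, 1]
    - [0, 0, 0, 0, 0, 0, 1]

```text
time_s: 61.7
eef_pos: [0.5324, -0.0252, 0.0688]
tool_rot: [0.055, 0.998, -0.002, 0.001]
contact_force: [-1.2, -10.0, 5.9]
grip_width: 0.0172
grip_force: 20.0
```

```bash
python3 -c "
from h import *
plan(); print(jig(env.state()['eef_pos']))"
```

```text
t 61.7 at [ 0.5324 -0.0252  0.0688] rotvec [-0.004  0.002  0.001] F [ -1.2 -10.    5.9] w 0.0172
[-0.0842  0.0985]
```

servo_tool:
  rows:
    - [0, 0, 0, 0, 0.001, 0, 1]
    - [0, 0, 0, 0, 0, 0, 1]
    - [0, 0, 0, 0, -0.003, 0, 1]
    - [0, 0, 0, 0, 0, 0, 0.5]
    - [0, 0, 0, 0, 0, 0, 0.5]
    - [0, 0, 0, 0, 0, 0, 0.5]
    - [0, 0, 0, 0, 0, 0, 0.5]
    - [0, 0, 0, 0, 0, -0.02, 0.5]
    - [0, 0, 0, 0, 0, -0.035, 0.5]
    - [0, 0, 0, 0, 0, -0.035, 0.5]

```text
time_s: 62.7
eef_pos: [0.5303, -0.0244, 0.1583]
tool_rot: [0.056, 0.998, 0.0, -0.001]
contact_force: [0.7, -0.3, -0.2]
grip_width: 0.0441
grip_force: 0.0
```

servo_tool:
  rows:
    - [0, 0, 0, 0.01, 0.04, 0, 0.3]
    - [0, 0, 0, 0.01, 0.04, 0, 0.3]
    - [0, 0, 0, 0, 0.04, 0, 0.3]
    - [0, 0, 0, 0, 0.04, 0, 0.3]
    - [0, 0, 0, 0, 0.04, 0, 0.3]
    - [0, 0, 0, 0, 0, 0, 0.3]
    - [0, 0, 0, 0, 0, 0, 0.3]
    - [0, 0, 0, 0, 0, 0, 0.3]
    - [0, 0, 0, 0, 0, 0, 0.3]
    - [0, 0, 0, 0, 0, 0, 0.3]

```text
time_s: 63.7
eef_pos: [0.5336, 0.1751, 0.158]
tool_rot: [0.057, 0.998, -0.0, -0.0]
contact_force: [0.5, -0.4, -0.2]
grip_width: 0.0616
grip_force: 0.0
```

```bash
python3 look.py 13
python3 - <<'E'
from h import *
for c in("top","side"):
    W=cloud(c,np.load(f"pics/{c}13.npy")); m=(W[:,:,2]>.034)&(W[:,:,2]<.05)&(np.hypot(W[:,:,0]-.588,W[:,:,1]-.396)<.03); p=W[m]; print(c,"lidknob",len(p),np.round((p.min(0)+p.max(0))/2,3),np.round(p.mean(0),3))
plan((.588,.397,.1),(.588,.397,-.002))
E
```

```text
top mouth 228 [ 0.619 -0.036  0.042] [0.0034 0.0979]
top in tube z [0.032 0.078 0.082] 150
side green 673 [0.589 0.396 0.042] z 0.017
side in tube z None 0Traceback (most recent call last):
  File "<stdin>", line 3, in <module>
    return umr_minimum(a, axis, None, out, keepdims, initial, where)
ValueError: zero-size array to reduction operation minimum which has no identity
```

Run:
```python
from h import *
for c in("top","side"):
    W=cloud(c,np.load(f"pics/{c}9.npy")); m=(W[:,:,2]>.034)&(W[:,:,2]<.05)&(np.hypot(W[:,:,0]-.588,W[:,:,1]-.396)<.03); p=W[m]
    if len(p): print(c,"lidknob",len(p),np.round((p.min(0)+p.max(0))/2,3),np.round(p.mean(0),3))
plan((.588,.3965,.09),(.588,.3965,-.002))
```

```text
top lidknob 42 [0.588 0.396 0.043] [0.589 0.396 0.043]
side lidknob 71 [0.589 0.397 0.042] [0.589 0.398 0.044]
t 63.8 at [0.5337 0.1755 0.1581] rotvec [-0.    -0.    -0.001] F [0.1 0.4 0.3] w 0.0614
 to [0.588 0.396 0.09 ] d [-0.0293  0.2257  0.0681]
 to [ 0.588  0.396 -0.002] d [0.    0.    0.092]
```

servo_tool:
  rows:
    - [0, 0, 0, -0.005, 0.037, 0, 0.3]
    - [0, 0, 0, -0.005, 0.037, 0, 0.3]
    - [0, 0, 0, -0.005, 0.038, 0, 0.3]
    - [0, 0, 0, -0.005, 0.038, 0, 0.3]
    - [0, 0, 0, -0.005, 0.038, 0, 0.3]
    - [0, 0, 0, -0.005, 0.038, 0, 0.3]
    - [0, 0, 0, 0, 0, 0.03, 0.3]
    - [0, 0, 0, 0, 0, 0.03, 0.3]
    - [0, 0, 0, 0, 0, 0.03, 0.3]
    - [0, 0, 0, 0, 0, 0.01, 0.3]

```text
time_s: 64.8
eef_pos: [0.5865, 0.3959, 0.0544]
tool_rot: [0.056, 0.998, -0.002, -0.002]
contact_force: [0.3, -0.2, -0.7]
grip_width: 0.0616
grip_force: 0.0
```

servo_tool:
  rows:
    - [0, 0, 0, 0, 0, 0, 0.3]
    - [0, 0, 0, 0, 0, 0, 0.3]
    - [0, 0, 0, 0, 0, 0, 0.3]
    - [0, 0, 0, 0, 0, 0, 0.3]
    - [0, 0, 0, 0, 0, 0, 0.3]
    - [0, 0, 0, 0, 0, 0, 0.3]
    - [0, 0, 0, 0, 0, 0, 0.3]
    - [0, 0, 0, 0, 0, 0, 0.3]
    - [0, 0, 0, 0, 0, 0, 0.3]
    - [0, 0, 0, 0, 0, 0, 0.3]

```text
time_s: 65.8
eef_pos: [0.5886, 0.3975, 0.0579]
tool_rot: [0.056, 0.998, -0.0, -0.0]
contact_force: [-0.6, -0.2, 0.1]
grip_width: 0.0614
grip_force: 0.0
```

```bash
python3 -c "
from h import *
plan((.5885,.3965,-.001))"
```

```text
t 65.8 at [0.5886 0.3975 0.0579] rotvec [-0. -0.  0.] F [-0.6 -0.2  0.1] w 0.0614
 to [ 0.588  0.396 -0.001] d [ 0.     -0.001   0.0589]
```

servo_tool:
  rows:
    - [0, 0, 0, 0, -0.001, 0.02, 0.3]
    - [0, 0, 0, 0, 0, 0.02, 0.3]
    - [0, 0, 0, 0, 0, 0.012, 0.3]
    - [0, 0, 0, 0, 0, 0.007, 0.3]
    - [0, 0, 0, 0, 0, 0, 0.3]
    - [0, 0, 0, 0, 0, 0, 0.3]
    - [0, 0, 0, 0, 0, 0, 1]
    - [0, 0, 0, 0, 0, 0, 1]
    - [0, 0, 0, 0, 0, 0, 1]
    - [0, 0, 0, 0, 0, 0, 1]
  grip_force: 25

```text
time_s: 66.8
eef_pos: [0.5887, 0.3966, -0.0006]
tool_rot: [0.056, 0.998, 0.0, 0.0]
contact_force: [0.3, -0.5, 0.2]
grip_width: 0.0327
grip_force: 0.0
```

servo_tool:
  rows:
    - [0, 0, 0, 0, 0, 0, 1]
    - [0, 0, 0, 0, 0, 0, 1]
    - [0, 0, 0, 0, 0, -0.01, 1]
    - [0, 0, 0, 0, 0, -0.03, 1]
    - [0, 0, 0, 0, 0, -0.04, 1]
    - [0, 0, 0, 0, 0, -0.04, 1]
    - [0, 0, 0, 0, 0, -0.04, 1]
    - [0, 0, 0, 0, 0, -0.01, 1]
    - [0, 0, 0, 0, 0, 0, 1]
    - [0, 0, 0, 0, 0, 0, 1]

```text
time_s: 67.8
eef_pos: [0.5875, 0.3959, 0.1675]
tool_rot: [0.056, 0.998, -0.001, -0.001]
contact_force: [0.2, -0.4, -0.8]
grip_width: 0.0234
grip_force: 25.0
```

```bash
python3 -c "
from h import *
M=list(J(.0025,.0983)); plan(M+[.168],M+[.113])"
```

```text
t 67.8 at [0.5875 0.3959 0.1675] rotvec [-0.001 -0.002  0.   ] F [ 0.2 -0.4 -0.8] w 0.0234
 to [ 0.618 -0.035  0.168] d [-0.0789 -0.4249 -0.0005]
 to [ 0.618 -0.035  0.113] d [0.    0.    0.055]
```

servo_tool:
  rows:
    - [0, 0, 0, -0.0056, -0.0303, 0, 1]
    - [0, 0, 0, -0.0056, -0.0303, 0, 1]
    - [0, 0, 0, -0.0056, -0.0303, 0, 1]
    - [0, 0, 0, -0.0056, -0.0303, 0, 1]
    - [0, 0, 0, -0.0056, -0.0303, 0, 1]
    - [0, 0, 0, -0.0056, -0.0303, 0, 1]
    - [0, 0, 0, -0.0056, -0.0303, 0, 1]
    - [0, 0, 0, -0.0056, -0.0303, 0, 1]
    - [0, 0, 0, -0.0056, -0.0303, 0, 1]
    - [0, 0, 0, -0.0056, -0.0303, 0, 1]

```text
time_s: 68.8
eef_pos: [0.6083, 0.0878, 0.1661]
tool_rot: [0.056, 0.998, -0.0, -0.003]
contact_force: [-0.5, 0.3, -1.6]
grip_width: 0.0231
grip_force: 25.0
```

servo_tool:
  rows:
    - [0, 0, 0, -0.0056, -0.0303, 0, 1]
    - [0, 0, 0, -0.0056, -0.0303, 0, 1]
    - [0, 0, 0, -0.0056, -0.0303, 0, 1]
    - [0, 0, 0, -0.0056, -0.0303, 0, 1]
    - [0, 0, 0, 0, 0, 0, 1]
    - [0, 0, 0, 0, 0, 0, 1]
    - [0, 0, 0, 0, 0, 0, 1]
    - [0, 0, 0, 0, 0, 0, 1]
    - [0, 0, 0, 0, 0, 0, 1]
    - [0, 0, 0, 0, 0, 0, 1]

```text
time_s: 69.8
eef_pos: [0.6191, -0.033, 0.1691]
tool_rot: [0.055, 0.998, -0.0, -0.0]
contact_force: [0.2, -0.0, -1.4]
grip_width: 0.0235
grip_force: 25.0
```

Run:
```python
from h import *
M=list(J(.0025,.0983)); plan(M+[.113])
for c in("top","side"):
    im,d=shot(c,c+"14"); W=cloud(c,d)
    for m,s,ce in blobs(c,im,(45,80,40),(75,255,255),30): print(c,s[4],np.round(np.median(W[m],0),3),np.round(W[m].min(0),3),np.round(W[m].max(0),3))
im=cv2.imread("pics/side14.png"); cv2.imwrite("pics/c14.png",cv2.resize(im[130:230,180:290],None,fx=6,fy=6,interpolation=2))
```

```text
t 69.8 at [ 0.6191 -0.033   0.1691] rotvec [-0.    -0.     0.001] F [ 0.2 -0.  -1.4] w 0.0235
 to [ 0.618 -0.035  0.113] d [ 0.0004 -0.0021  0.0561]
top 182 [ 0.594 -0.031  0.185] [ 0.39  -0.063  0.08 ] [0.61  0.003 1.383]
side 4973 [ 1.841 -2.178 -0.413] [ 0.348 -2.229 -0.666] [2.329 0.764 1.061]
side 947 [-0.785 -2.178 -0.467] [-0.922 -2.219 -0.657] [0.348 0.764 1.061]
side 659 [ 0.232 -2.176 -0.553] [ 0.106 -2.214 -0.66 ] [0.348 0.764 1.061]
side 245 [ 0.605 -0.018  0.187] [ 0.58  -0.072  0.182] [0.659 0.008 0.192]
```

View pics/c14.png

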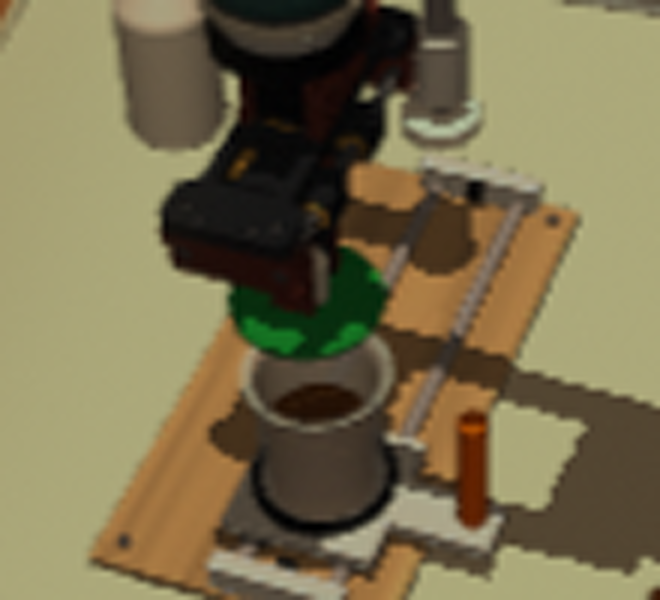

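The lid is held level over the loaded tube. I'm lowering it.

servo_tool:
  rows:
    - [0, 0, 0, 0, -0.002, 0.015, 1]
    - [0, 0, 0, 0, 0, 0.015, 1]
    - [0, 0, 0, 0, 0, 0.01, 1]
    - [0, 0, 0, 0, 0, 0.005, 1]
    - [0, 0, 0, 0, 0, 0.004, 1]
    - [0, 0, 0, 0, 0, 0.003, 1]
    - [0, 0, 0, 0, 0, 0.002, 1]
    - [0, 0, 0, 0, 0, 0, 1]
    - [0, 0, 0, 0, 0, 0, 1]
    - [0, 0, 0, 0, 0, 0, 1]

```text
time_s: 70.9
eef_pos: [0.6191, -0.0358, 0.1154]
tool_rot: [0.056, 0.998, -0.0, 0.0]
contact_force: [0.5, 0.3, -1.0]
grip_width: 0.0235
grip_force: 25.0
```

servo_tool:
  rows:
    - [0, 0, 0, 0, 0, 0.0015, 1]
    - [0, 0, 0, 0, 0, 0, 1]
    - [0, 0, 0, 0, 0, 0, 1]
    - [0, 0, 0, 0, 0, 0, 1]
    - [0, 0, 0, 0, 0, 0, 0.6]
    - [0, 0, 0, 0, 0, 0, 0.6]
    - [0, 0, 0, 0, 0, 0, 0.6]
    - [0, 0, 0, 0, 0, 0, 0.6]
    - [0, 0, 0, 0, 0, 0, 0.6]
    - [0, 0, 0, 0, 0, 0, 0.6]

```text
time_s: 71.9
eef_pos: [0.619, -0.0358, 0.1136]
tool_rot: [0.056, 0.998, -0.0, -0.0]
contact_force: [-0.6, 0.1, -1.0]
grip_width: 0.0351
grip_force: 0.0
```

servo_tool:
  rows:
    - [0, 0, 0, 0, 0, -0.01, 0.6]
    - [0, 0, 0, 0, 0, -0.03, 0.6]
    - [0, 0, 0, 0, 0, -0.03, 0.6]
    - [0, 0, 0, 0, 0.03, -0.01, 0.6]
    - [0, 0, 0, 0, 0.04, 0, 0.6]
    - [0, 0, 0, 0, 0.04, 0, 0.6]
    - [0, 0, 0, 0, 0.04, 0, 0.6]
    - [0, 0, 0, 0, 0.02, 0, 0.6]
    - [0, 0, 0, 0, 0, 0, 0.6]
    - [0, 0, 0, 0, 0, 0, 0.6]

```text
time_s: 72.9
eef_pos: [0.6379, 0.1331, 0.194]
tool_rot: [0.055, 0.998, -0.0, 0.0]
contact_force: [0.0, 0.5, 0.2]
grip_width: 0.0349
grip_force: 0.0
```

Run:
```python
from h import *
plan()
for c in("top","side"):
    im,d=shot(c,c+"15"); W=cloud(c,d)
    for m,s,ce in blobs(c,im,(45,80,40),(75,255,255),100):
        m=m&(d>0); p=W[m]
        if abs(np.median(p[:,1]))<.1 and np.median(p[:,2])>0:
            A=np.c_[p[:,:2]-p[:,:2].mean(0),np.ones(len(p))]; k=np.linalg.lstsq(A,p[:,2],rcond=None)[0]
            cn,_=cv2.findContours(m.astype(np.uint8),0,2); P=onplane(c,max(cn,key=len)[:,0,:],.130); (x,y),r=cv2.minEnclosingCircle(P[:,:2].astype(np.float32))
            print(c,s[4],"circ",np.round([x,y,r],3),"z",np.round(np.median(p[:,2]),3),"slope",np.round(k[:2],3))
    m=(W[:,:,2]>.27)&(W[:,:,2]<.3)&(np.hypot(W[:,:,0]-.594,W[:,:,1]+.233)<.02); print(c,"knob z",np.round(np.median(W[m][:,2]),3) if m.any() else None)
im=cv2.imread("pics/side15.png"); i2=cv2.imread("pics/top15.png"); cv2.imwrite("pics/c15.png",cv2.resize(np.hstack([im[100:250,170:340],i2[100:250,220:390]]),None,fx=2.3,fy=2.3,interpolation=2))
```

```text
t 72.9 at [0.6379 0.1331 0.194 ] rotvec [-0.001  0.     0.001] F [0.  0.5 0.2] w 0.0349
top 519 circ [ 0.618 -0.037  0.043] z 0.129 slope [0.083 0.139]
top knob z 0.286
side 332 circ [ 0.619 -0.037  0.043] z 0.131 slope [-0.1    0.425]
side knob z 0.278
```

View pics/c15.png

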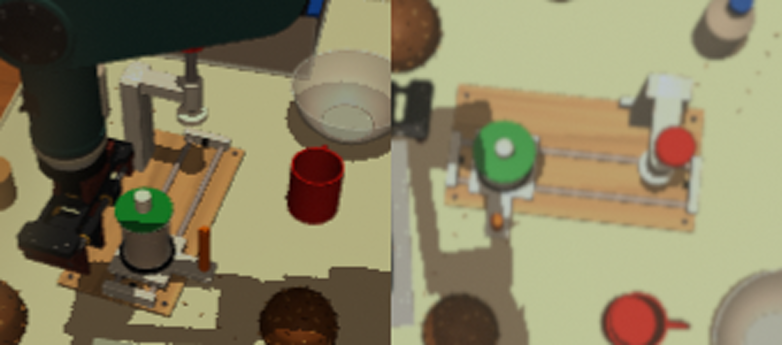

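The lid is centred on the tube (top crop about (505,152)) with its disc at 0.130 m, and the tamper is up. One robust tilt check, then I hand in.

Run:
```python
from h import *
ok=[]
for c in("top","side"):
    im,d=shot(c,c+"16"); W=cloud(c,d); g=cv2.inRange(cv2.cvtColor(im,cv2.COLOR_RGB2HSV),(45,80,40),(75,255,255))
    p=W[(cv2.erode(g,np.ones((3,3)))>0)&(abs(W[:,:,2]-.13)<.012)&(np.hypot(W[:,:,0]-.618,W[:,:,1]+.037)<.04)]
    A=np.c_[p[:,:2]-p[:,:2].mean(0),np.ones(len(p))]; k=np.linalg.lstsq(A,p[:,2],rcond=None)[0]
    print(c,len(p),np.round(k,3)); ok.append(abs(k[2]-.13)<.003 and np.hypot(*k[:2])<.05)
W=cloud("top",np.load("pics/top16.npy")); print(ok)
if all(ok): print(env.job_done())
```

```text
top 371 [-0.013 -0.003  0.13 ]
side 217 [-0.004  0.003  0.131]
[np.True_, np.True_]
the job is handed in; nothing more can be done
None
```

I handed the job in at about 73 s of the 210 s allowed, and no verdict came back: the empty carriage ran both ways, all three brown rings lie flat in the tube, the tamper was pressed to its stop and is back up, the carriage is at the loading end, and the green lid sits level on the tube.

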